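Try the refitted roller catch of the marker cupboard

ROBOT

A 7-joint arm with a two-finger parallel gripper is mounted at the origin on the work surface. World frame = base frame: x ahead of the robot, y to its left, z up, the work surface at z = 0. Lengths are in m, angles in rad, forces in N, time in s.
With the tool pointing down it reaches from about 0.4 to 0.85 m from the base axis. Payload 4.5 kg.
Tool frame: the origin (TCP) lies on the centre line of the jaws, within the pads' length; the fingertips stand 17 mm ahead of it and the grasp point (between the pads) lies 2 mm behind it; y points along the fingers, z is the direction in which the jaws open and shut, and the axes are right-handed (so a half turn about y gives the same grasp; the last joint's range is limited). The gripper opens to 85 mm and grips with 20 to 120 N. Pads are 22 mm wide; open, the fingers measure 114 mm over their backs; the gripper's body (76 mm by 85 mm) begins 54 mm behind the grasp point. The pads swing forward as they close: fully open they stand 13 mm farther back than shut.
Start: joints at [1.164, 0.689, -0.195, 1.565, 0.157, 0.902, -0.215], TCP at [0.267, -0.565, 0.248] pointing down, gripper open.
Joint ranges: [-3.01, 3.01], [-0.46, 2.08], [-1.47, 1.51], [0.13, 2.56], [-1, 4.14], [0.04, 2.09], [-2.66, 2.66]. Speed limits (rad/s): [2.57, 2.57, 3.14, 3.14, 3.14, 3.14, 3.14].

INTERFACE

Orientations are given as a rotation vector (axis times angle).
In Python, from rig import telemetry, optics, job_done gives the robot as it stands.
- The arm moves only by the tool servo_tool, never from a script. Its argument "deltas" is a list of rows, each a list of 5 numbers: the shift along the world's x, y, z in m, then the turn about the world's z in rad, then the opening, from 0 (shut) to 1 (fully open). A call has 1 to 10 rows; each row is the pose to reach, as a shift and turn from the pose measured when the call began; what a row does not reach only later rows make up. A row lasts 1/10 s, in which the tool goes at most 50 mm and 8.59 degrees, less where a joint would pass 70% of its speed; a pose out of reach is approached as far as the arm can. A call with a gripper value outside its range is refused whole. The fingers move at their own pace and stop on an object; the grip force is fixed at half the most. Time passes only in rows, so rows that repeat a pose let the fingers close. It gives the time, the measured TCP pose, the force and the opening at its end, in the units of the state.
- telemetry.get_state(): the state, without advancing time (a new reading comes with each control period).
- optics.read_camera(name): name is "scene" or "top" or "wrist"; returns (picture, depth): 384x512x3 uint8, red, green, blue; 384x512 float32, m along the optical axis (not along the pixel's ray), 0 where there is no reading.
- optics.camera_params(name): a dict with "mtx" (3x3 intrinsics, pixels), "distortion" ([k1, k2, p1, p2, k3] as OpenCV has them; the pictures are not rectified), "cam_to_world" (4x4, takes a point from camera to world coordinates). Camera axes: x right, y down, z forward; pixel columns grow to the right and rows downward; lengths in m; the calibration is good to about 2 mm. A picture is of the moment at which its call begins: read the wrist's pose just before it. camera_params takes no time and is no camera call; for the wrist camera it gives the pose at the moment of the call.
- job_done(): hands the job in, once; it reports no verdict.
The state is a dict: "time_s": time; "q": joint angles; "dq": joint speeds; "tau": joint torques, N m; "tool_pos": TCP position; "tool_rot": TCP orientation; "ft_force": force on the tool from outside, world axes, zero at the start; "moment": the same for the moment, N m; "opening": finger opening in m.
Only numpy, scipy, OpenCV 4.12 (cv2) and the standard library are available. Lean on these libraries where they do the work, as an engineer would, in place of code of your own. Each camera call takes 0.05 s, during which the arm holds its last target.

TASK

The little marker cupboard's roller catch has just been refitted and needs a trial with its door loaded. Stand the thick paint marker upright in the rack on the inside of the open door, push the door gently until it snaps past the catch and let go for a moment so that it is seen to stay shut by itself, never forcing it against its rubber buffer. Then pull it back through the catch and leave it wide open with the marker still in the rack, without disturbing the other things on the desk.

Things in the scene. Friction and masses are not known exactly. Their poses are not given: they have to be found in the camera images.
- door (a joint): Door angle (rad): 0 flush in the cupboard's front, 1.57 square to it, at most 1.8; opening swings the free edge clockwise seen from above. Starts open at 1.15 to 1.6, turns easily, stays where it is left. How deep the catch was screwed on is not known to within 14 mm: the door may come to rest shut anywhere from -0.1 to 0.1.
- handle (a point): Grip point on the door handle, 178 mm above the desk: upright round steel bar, 10 mm thick, its axis 35 mm in front of the door's outer face and 140 mm from the hinge line; it reaches 21 mm above this point, and its thin stems to the door lie 12 and 50 mm below. Axes are the door's: x through it from outer to inner face, y along it from free edge to hinge, z up.
- hinge (a point): Point on the door's upright hinge line (at one end of its outer face), level with handle; axes as handle.
- rack (a point): Middle of the floor of the wooden rack on the door's inner face, 41 mm above the desk, under its divider; axes as handle. Open-topped, two equal slots centred 21.5 mm either way along y, each 39 mm (y) by 40 mm (x), 56 mm deep; use either. The door panel (14 mm thick, 165 wide, top 180 mm above the desk) is its wall on the -x side, 20 mm away.
- cupboard: Fixed plywood cupboard, 198 mm wide (its y), 130 mm deep (its x), 200 mm high; origin at the centre of its underside, x from front to back. The inset wooden door fills its front (the -x side), hinged at the +y end.
- marker_mid (a point): Centre of the thick white paint marker: round, 28 mm across, 130 mm tall (this point 65 mm above its foot), standing upright on the desk, z up along it; about 70 g.
- roller (a joint): How far (m) the catch's sprung roller under the cupboard's ceiling is pressed in: 0 when clear of the door, up to 0.004 as the door's nose passes, about 0.0027 while the door rests shut. The door meets it about 0.09 rad before its shut place and needs some 7 N at the handle; half-way the push falls off, the door is drawn home and meets the buffer. Pulling open takes about 5 N.
- buffer (a joint): How far (m) the rubber buffer behind the door's free edge is squashed; 7 N per mm. About 0.0006 when the door rests shut by itself; damaged beyond 0.003, which takes a steady push of about 15 N at the handle.
- spray_can: Bystander: spray can, 66 mm across, 190 mm tall, origin under its centre.
- ink_bottle: Bystander: glass ink bottle, 50 mm across, 75 mm tall, origin under its centre.
- glue_jar: Bystander: amber jar, 68 mm across, 90 mm tall, origin under its centre.
- tape_roll: Bystander: roll of paper tape lying flat, 90 mm across, 25 mm high, origin under its centre.
- thin_marker0: Bystander: thin marker, 18 mm across, 125 mm tall, standing, origin under its centre.
- thin_marker1: Bystander: thin marker, 18 mm across, 125 mm tall, standing, origin under its centre.
Not all that is in view belongs to the job. Leave any orange, pink or turquoise look-alike of the part that bears marker_mid alone.

How it is judged:
By the outcome, as a careful person would: the job done as asked, in the order asked, and still so for the second after the job is handed in, with the robot touching nothing.
It also fails if it takes over 72 s, if anything falls off the work surface, if the arm or the gripper's body presses on something with over 40 N, if the wrist force passes 120 N, or if a joint passes its speed limit or range.

## Working session

There is one attempt and no reset: what is moved stays moved. The work goes in short steps, Python scripts to look and compute and a tool call to move; the robot and the scene stay as the last step left them, time stands still between calls to the robot, and variables do not carry over. Pictures are saved under pics/ and viewed, and the job is handed in when it is done.

Besides the shell and the picture viewer there is one more tool, called after "Emit:" as name(argument=value, ...) on one line, values as JSON. servo_tool: Moves the arm, as the interface text tells. Its arguments: {"type":"object","properties":{"deltas":{"type":"array"}},"required":["deltas"]}

```bash
mkdir -p pics; ls; python3 - <<'E'
from rig import telemetry, optics
import cv2, numpy as np
s=telemetry.get_state(); print({k:np.round(v,3).tolist() for k,v in s.items()})
for n in ["scene","top","wrist"]:
    p,d=optics.read_camera(n); c=optics.camera_params(n)
    cv2.imwrite(f"pics/{n}0.png",p[:,:,::-1]); np.savez(f"{n}0.npz",p=p,d=d,**{k:np.array(v) for k,v in c.items()})
    print(n,np.round(c["mtx"],1).tolist(),np.round(c["distortion"],3),np.round(c["cam_to_world"],3).tolist())
E
```

```text
pics
{'time_s': 0.0, 'q': [1.164, 0.69, -0.194, 1.566, 0.157, 0.902, -0.215], 'dq': [0.0, 0.002, 0.001, 0.001, -0.0, 0.001, -0.001], 'tau': [0.0, -53.96, -1.266, -15.854, 0.009, 0.01, -0.0], 'tool_pos': [0.266, -0.565, 0.247], 'tool_rot': [-0.444, 1.979, -1.976], 'ft_force': [0.672, 0.043, -0.138], 'moment': [0.013, 0.034, 0.031], 'opening': 0.085}
scene [[350.0, 0.0, 247.5], [0.0, 350.0, 193.1], [0.0, 0.0, 1.0]] [0.023 0.    0.    0.    0.   ] [[0.65, 0.498, -0.574, 1.104], [0.76, -0.442, 0.477, -0.526], [-0.016, -0.746, -0.666, 0.825], [0.0, 0.0, 0.0, 1.0]]
top [[365.6, 0.0, 256.2], [0.0, 365.6, 193.2], [0.0, 0.0, 1.0]] [-0.105  0.     0.     0.     0.   ] [[-0.027, -0.996, 0.08, 0.426], [-1.0, 0.027, -0.002, -0.055], [0.0, -0.08, -0.997, 1.117], [0.0, 0.0, 0.0, 1.0]]
wrist [[279.2, 0.0, 260.0], [0.0, 279.2, 192.3], [0.0, 0.0, 1.0]] [0. 0. 0. 0. 0.] [[0.428, -0.861, -0.274, 0.337], [-0.904, -0.408, -0.129, -0.532], [-0.001, 0.303, -0.953, 0.373], [0.0, 0.0, 0.0, 1.0]]
```

View pics/scene0.png

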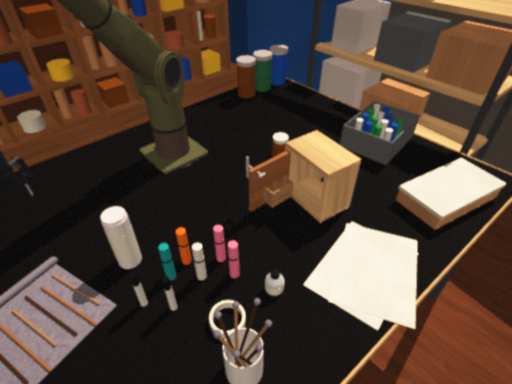

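View pics/top0.png

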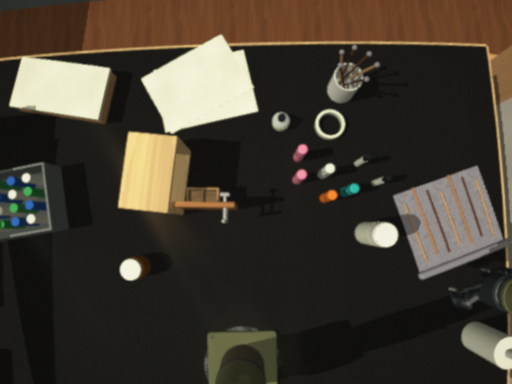

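View pics/wrist0.png

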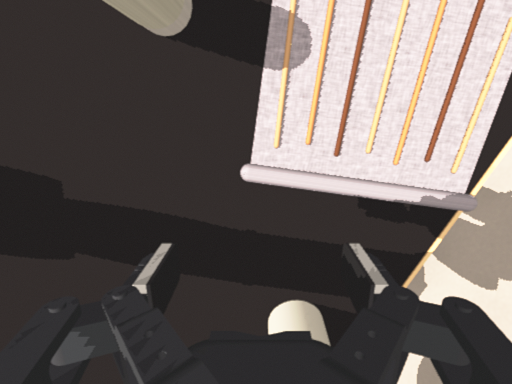

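The scene view shows the cupboard at (320,175) with its door open at (268,180). The markers are white (199,260), teal (167,260), orange (183,245) and pink (219,243) and (233,258). The thin ones are at (140,293) and (171,295), and the spray can is at (121,237). In the top view the white marker is at (327,170), and the door runs along row 205 from column 175 to 235. The white one fits "thick white paint marker"; I'll confirm it with an enlarged crop.

```bash
cat > h.py <<'E'
import numpy as np, cv2
def load(f):
    return dict(np.load(f))
def cast(c,uv,z):
    uv=np.array(uv,float).reshape(-1,1,2)
    n=cv2.undistortPoints(uv,c["mtx"],c["distortion"]).reshape(-1,2)
    T=c["cam_to_world"]; r=np.c_[n,np.ones(len(n))]@T[:3,:3].T
    o=T[:3,3]; t=(z-o[2])/r[:,2]
    return o+r*t[:,None]
def pts(c):
    d=c["d"]; h,w=d.shape; u,v=np.meshgrid(np.arange(w),np.arange(h))
    uv=np.stack([u,v],-1).reshape(-1,1,2).astype(float)
    n=cv2.undistortPoints(uv,c["mtx"],c["distortion"]).reshape(-1,2)
    P=np.c_[n,np.ones(len(n))]*d.reshape(-1,1)
    T=c["cam_to_world"]; P=P@T[:3,:3].T+T[:3,3]; P[d.reshape(-1)==0]=np.nan
    return P.reshape(h,w,3)
E
python3 - <<'E'
from h import *
c=load("scene0.npz");t=load("top0.npz")
a=cv2.resize(c["p"][200:320,100:270],None,fx=4,fy=4,interpolation=cv2.INTER_CUBIC)
cv2.imwrite("pics/cropm.png",a[:,:,::-1])
b=cv2.resize(t["p"][120:235,110:245],None,fx=5.5,fy=5.0,interpolation=cv2.INTER_CUBIC)
cv2.imwrite("pics/cropt.png",b[:,:,::-1])
P=pts(t);S=pts(c)
# object tops by height, top cam
for nm,z0,z1 in [("marker",.10,.145),("door/handle",.165,.188),("cup",.19,.21),("can",.18,.2),("low",.015,.03),("b",.06,.095)]:
    m=((P[...,2]>z0)&(P[...,2]<z1)).astype(np.uint8)
    n,l,st,ce=cv2.connectedComponentsWithStats(m)
    for i in range(1,n):
        if st[i,4]>8:
            q=P[l==i]; print(nm,st[i].tolist(),q.min(0).round(3),q.max(0).round(3),np.median(q,0).round(3),t["p"][l==i].mean(0).round())
E
```

```text
marker [343, 61, 19, 16, 113] [ 0.837 -0.373  0.1  ] [ 0.879 -0.319  0.144] [ 0.861 -0.347  0.112] [100.  88.  73.]
marker [333, 68, 29, 24, 91] [ 0.796 -0.369  0.1  ] [ 0.867 -0.29   0.114] [ 0.808 -0.31   0.109] [167. 165. 146.]
marker [341, 78, 3, 6, 15] [ 0.82  -0.316  0.102] [ 0.826 -0.303  0.144] [ 0.821 -0.311  0.127] [61. 46. 32.]
marker [353, 80, 6, 4, 14] [ 0.81  -0.352  0.103] [ 0.823 -0.347  0.139] [ 0.817 -0.349  0.12 ] [80. 69. 57.]
marker [177, 141, 8, 9, 37] [0.638 0.142 0.101] [0.653 0.162 0.145] [0.642 0.144 0.122] [89. 74. 49.]
marker [297, 145, 11, 11, 88] [ 0.611 -0.2    0.1  ] [ 0.636 -0.176  0.135] [ 0.621 -0.187  0.129] [212. 128. 144.]
marker [364, 153, 8, 8, 42] [ 0.592 -0.379  0.103] [ 0.609 -0.364  0.129] [ 0.6   -0.369  0.124] [31. 31. 30.]
marker [323, 164, 12, 11, 97] [ 0.556 -0.272  0.1  ] [ 0.581 -0.247  0.135] [ 0.567 -0.258  0.13 ] [208. 207. 185.]
marker [297, 170, 10, 11, 87] [ 0.541 -0.195  0.102] [ 0.566 -0.17   0.134] [ 0.552 -0.181  0.13 ] [214. 129. 145.]
marker [22, 174, 12, 9, 80] [0.558 0.593 0.1  ] [0.581 0.621 0.119] [0.569 0.604 0.113] 
[... 13154 characters left out ...]
74] [ 0.355 -0.377  0.06 ] [ 0.418 -0.354  0.095] [ 0.39  -0.358  0.077] [152. 150. 125.]
b [33, 231, 13, 3, 14] [0.409 0.565 0.065] [0.415 0.601 0.095] [0.412 0.586 0.079] [76. 79. 72.]
b [0, 235, 20, 5, 20] [0.392 0.647 0.063] [0.404 0.713 0.093] [0.398 0.68  0.079] [68. 71. 65.]
b [22, 234, 10, 3, 10] [0.401 0.614 0.061] [0.407 0.65  0.094] [0.405 0.625 0.075] [64. 67. 60.]
b [120, 257, 25, 23, 434] [0.272 0.272 0.06 ] [0.335 0.333 0.095] [0.304 0.299 0.089] [205. 201. 181.]
b [472, 326, 23, 31, 213] [ 0.013 -0.75   0.06 ] [ 0.094 -0.684  0.095] [ 0.069 -0.694  0.078] [128. 127. 109.]
b [220, 350, 44, 18, 182] [ 0.021 -0.064  0.061] [0.066 0.057 0.095] [ 0.058 -0.01   0.08 ] [42. 38. 29.]
```

View pics/cropm.png

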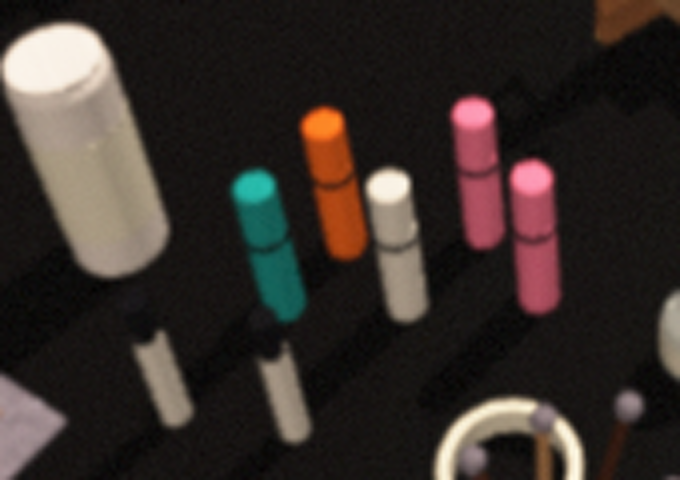

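View pics/cropt.png

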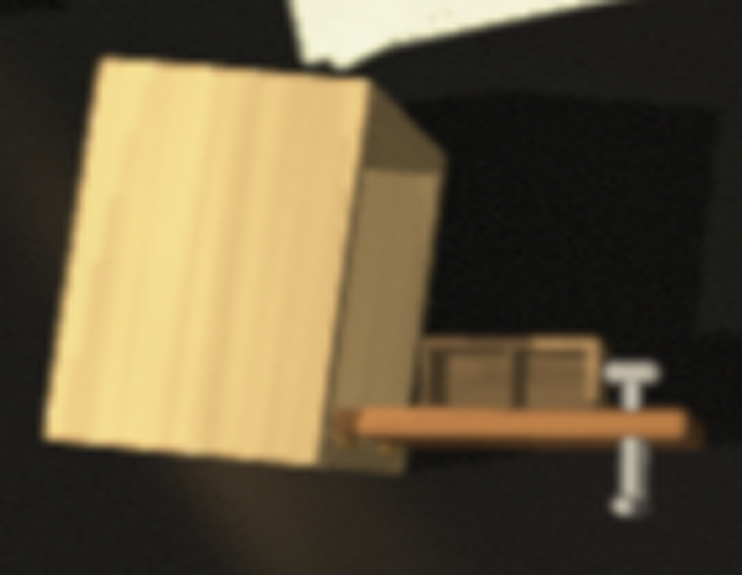

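The enlarged crop confirms it. The white thick marker with the dark ring, scene (199,260) and top (327,170), fits "thick white paint marker". The teal, orange and two pink ones of the same shape are look-alikes, and the two thin ones have black caps. The top crop shows the door square to the cupboard front, with the two-slot rack behind it, the handle bar at about (224,219) and the catch nose at about (224,195). Next I'll refine the numbers.

```bash
python3 - <<'E'
from h import *
from rig import telemetry
from scipy.spatial.transform import Rotation as R
s=telemetry.get_state(); M=R.from_rotvec(s["tool_rot"]).as_matrix(); print("tool axes cols",M.round(3).tolist())
t=load("top0.npz");c=load("scene0.npz");P=pts(t);S=pts(c)
def prof(Q,img,name):
    # marker
    m=(np.abs(Q[...,0]-.568)<.03)&(np.abs(Q[...,1]+.26)<.03)&(Q[...,2]>.125)
    q=Q[m]; r=cv2.minEnclosingCircle(q[:,:2].astype(np.float32)); print(name,"marker top mean",q.mean(0).round(4),r, m.sum())
    # side surface circle fit
    m=(np.abs(Q[...,0]-.568)<.03)&(np.abs(Q[...,1]+.26)<.03)&(Q[...,2]>.02)&(Q[...,2]<.12)
    q=Q[m][:,:2]
    from scipy.optimize import least_squares
    f=least_squares(lambda a:np.hypot(*(q-a).T)-.014,[.568,-.26],loss='soft_l1',f_scale=.002); print("  side fit",f.x.round(4),m.sum())
    # door top panel
    m=(Q[...,2]>.174)&(Q[...,2]<.187)&(Q[...,0]>.462)&(Q[...,0]<.49)&(Q[...,1]>-.03)&(Q[...,1]<.15)
    q=Q[m]; r=cv2.minAreaRect((q[:,:2]*1000).astype(np.float32)); print("  door top",r,q[:,2].mean())
    l=cv2.fitLine((q[:,:2]).astype(np.float32),cv2.DIST_HUBER,0,.01,.01).ravel();print("  line",l.round(4))
    # cupboard top
    m=(Q[...,2]>.193)&(Q[...,2]<.207)&(Q[...,0]>.44)&(Q[...,0]<.7)&(Q[...,1]>.12)&(Q[...,1]<.35)
    r=cv2.minAreaRect((Q[m][:,:2]*1000).astype(np.float32)); print("  cup top",r)
    # handle bar top + nose
    m=(Q[...,2]>.15)&(Q[...,2]<.205)&(Q[...,0]<.46)&(Q[...,0]>.41)&(Q[...,1]>-.03)&(Q[...,1]<.06)
    q=Q[m]; print("  handle",q.min(0).round(3),q.max(0).round(3),q[q[:,2]>.19].mean(0).round(4))
    m=(Q[...,2]>.1)&(Q[...,2]<.22)&(Q[...,0]<.53)&(Q[...,0]>.487)&(Q[...,1]>-.03)&(Q[...,1]<.06)
    q=Q[m]; print("  nose",len(q), *( (q.min(0).round(3),q.max(0).round(3),np.median(q,0).round(3)) if len(q) else ()))
    m=(Q[...,2]>.085)&(Q[...,2]<.105)&(Q[...,0]<.55)&(Q[...,0]>.485)&(Q[...,1]>0)&(Q[...,1]<.15)
    q=Q[m]; print("  rack rim",len(q), *( (q.min(0).round(3),q.max(0).round(3)) if len(q) else ()))
prof(P,t["p"],"top");prof(S,c["p"],"scene")
E
```

```text
tool axes cols [[-0.904, -0.001, 0.427], [-0.427, 0.001, -0.904], [0.0, -1.0, -0.001]]
top marker top mean [ 0.5691 -0.2596  0.1306] ((0.5692725777626038, -0.25996214151382446), 0.013225866481661797) 76
  side fit [ 0.5694 -0.2606] 74
  door top ((475.8792419433594, 74.7967758178711), (149.65061950683594, 13.088333129882812), 88.477783203125) 0.181788118245409
  line [0.0383 0.9993 0.4761 0.0746]
  cup top ((563.9097290039062, 219.08807373046875), (129.9467010498047, 200.66152954101562), 82.64427185058594)
  handle [0.43  0.021 0.151] [0.458 0.03  0.201] [0.4326 0.0263 0.1981]
  nose 46 [0.489 0.013 0.1  ] [0.523 0.052 0.176] [0.5   0.026 0.173]
  rack rim 142 [0.489 0.049 0.087] [0.528 0.14  0.103]
scene marker top mean [ 0.5735 -0.2594  0.1289] ((0.5729973316192627, -0.2597712576389313), 0.01376655325293541) 71
  side fit [ 0.571  -0.2579] 245
  door top ((479.5317077636719, 75.40237426757812), (149.3364715576172, 17.972660064697266), 88.85111999511719) 0.18019578507724515
  line [0.0352 0.9994 0.4819 0.0584]
  cup top ((565.88037109375, 220.67803955078125), (133.8806915283203, 200.05918884277344), 83.13860321044922)
  handle [0.434 0.023 0.152] [0.456 0.032 0.2  ] [0.4379 0.0276 0.1953]
  nose 37 [0.487 0.014 0.1  ] [0.51  0.058 0.176] [0.504 0.026 0.171]
  rack rim 252 [0.485 0.018 0.085] [0.533 0.149 0.105]
```

Emit:
servo_tool(deltas=[[0.02,0.02,0.03,-0.1,0.8],[0.05,0.05,0.04,-0.2,0.65],[0.085,0.085,0.04,-0.3,0.65],[0.12,0.12,0.04,-0.4,0.65],[0.155,0.156,0.04,-0.46,0.65],[0.19,0.192,0.04,-0.46,0.65],[0.225,0.227,0.03,-0.46,0.65],[0.26,0.262,0.01,-0.46,0.65],[0.285,0.29,-0.01,-0.46,0.65],[0.304,0.306,-0.02,-0.46,0.65]])

```text
time_s: 1.15
tool_pos: [0.572, -0.2535, 0.2254]
tool_rot: [-0.013, -2.22, 2.207]
ft_force: [-0.1, -0.0, -0.3]
opening: 0.0554
```

```bash
cat > snap.py <<'E'
import sys
from h import *
from rig import telemetry, optics
def snap(n,tag,crop=None,k=1):
    c=optics.camera_params(n); p,d=optics.read_camera(n)
    np.savez(f"{n}{tag}.npz",p=p,d=d,**{a:np.array(v) for a,v in c.items()})
    q=p if crop is None else p[crop[0]:crop[1],crop[2]:crop[3]]
    if k!=1: q=cv2.resize(q,None,fx=k,fy=k,interpolation=cv2.INTER_CUBIC)
    cv2.imwrite(f"pics/{n}{tag}.png",q[:,:,::-1]); return load(f"{n}{tag}.npz")
def st():
    s=telemetry.get_state(); print({k:np.round(s[k],4).tolist() for k in ["time_s","q","tool_pos","tool_rot","ft_force","opening"]}); return s
E
python3 - <<'E'
from snap import *
st(); snap("wrist","1")
E
```

```text
{'time_s': 1.15, 'q': [0.3686, 0.7138, -0.0414, 1.5883, 0.0303, 0.8438, -1.2675], 'tool_pos': [0.572, -0.2535, 0.2254], 'tool_rot': [-0.0129, -2.2195, 2.2075], 'ft_force': [-0.0687, -0.0486, -0.3131], 'opening': 0.0554}
```

View pics/wrist1.png

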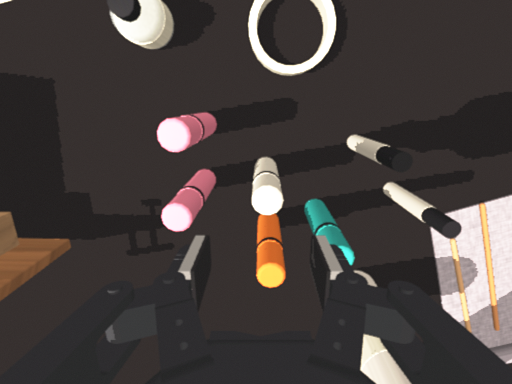

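The wrist view shows the white marker's top at about (268,200) with orange behind it at (270,270). The jaws straddle column 262, with nothing between the fingers and the neighbours. I'll use this ray as a check.

```bash
python3 - <<'E'
from h import *
c=load("wrist1.npz"); p=c["p"].astype(int)
m=((p.min(2)>205)&(p.max(2)-p.min(2)<40)).astype(np.uint8)
n,l,s,ce=cv2.connectedComponentsWithStats(m)
for i in range(1,n):
    if s[i,4]>150: print(s[i],ce[i].round(1),cast(c,ce[i],.13).round(4))
Q=pts(c); m=(np.abs(Q[...,0]-.57)<.03)&(np.abs(Q[...,1]+.26)<.03)&(Q[...,2]>.124)&(Q[...,2]<.14)
q=Q[m]; print(cv2.minEnclosingCircle(q[:,:2].astype(np.float32)),q.mean(0))
E
```

```text
[ 111    0   48   45 1137] [139.6  22.9] [[ 0.7041 -0.1715  0.13  ]]
[ 249    0   87   74 1707] [294.5  38. ] [[ 0.6933 -0.2795  0.13  ]]
[158 119  30  33 719] [172.  134.8] [[ 0.6272 -0.1857  0.13  ]]
[252 173  31  42 805] [265.7 197.8] [[ 0.5746 -0.2584  0.13  ]]
[384 184  44  36 448] [405.7 201.3] [[ 0.5702 -0.3754  0.13  ]]
[ 485  196   27  104 2014] [500.9 242.6] [[ 0.5309 -0.4642  0.13  ]]
[162 204  27  27 546] [175.1 217.1] [[ 0.5579 -0.1809  0.13  ]]
[ 446  205   44  111 2092] [472.9 255.9] [[ 0.518  -0.4426  0.13  ]]
[431 228  21  30 378] [440.9 244.6] [[ 0.5294 -0.4122  0.13  ]]
[442 292  22  30 409] [453.  305.4] [[ 0.4648 -0.4355  0.13  ]]
[361 336  34  48 835] [374.6 363.8] [[ 0.3928 -0.3693  0.13  ]]
((0.5720691680908203, -0.2599150836467743), 0.01355462335050106) [ 0.57293633 -0.26006257  0.12929979]
```

Emit:
servo_tool(deltas=[[-0.001,-0.006,-0.01,0,0.65],[-0.001,-0.006,-0.04,0,0.65],[-0.001,-0.006,-0.07,0,0.65],[-0.001,-0.006,-0.095,0,0.65],[-0.001,-0.006,-0.112,0,0.65],[-0.001,-0.006,-0.112,0,0.65],[-0.001,-0.006,-0.112,0,0.4],[-0.001,-0.006,-0.112,0,0.2],[-0.001,-0.006,-0.112,0,0.2],[-0.001,-0.006,-0.112,0,0.2]])

```text
time_s: 2.2
tool_pos: [0.5745, -0.2569, 0.1136]
tool_rot: [-0.013, -2.225, 2.21]
ft_force: [0.5, 0.3, 3.9]
opening: 0.0252
```

Emit:
servo_tool(deltas=[[0,0,0,0,0.2],[0,0,0,0,0.2],[0,0,0.02,0,0.2],[0,0,0.05,0,0.2],[0,0,0.09,0,0.2],[0,0,0.13,0,0.2],[0,0,0.17,0,0.2],[0,0,0.205,0,0.2],[0,0,0.215,0,0.2],[0,0,0.215,0,0.2]])

```text
time_s: 3.2
tool_pos: [0.5751, -0.257, 0.3298]
tool_rot: [-0.016, -2.226, 2.212]
ft_force: [-0.1, 0.7, -1.3]
opening: 0.0254
```

```bash
python3 - <<'E'
from snap import *
st(); c=snap("scene","2"); t=snap("top","2",crop=(90,260,110,400),k=2.5)
E
```

```text
{'time_s': 3.2, 'q': [0.3735, 0.6111, -0.0419, 1.4474, 0.0191, 1.0813, -1.2501], 'tool_pos': [0.5751, -0.257, 0.3298], 'tool_rot': [-0.0157, -2.2255, 2.2122], 'ft_force': [-0.1145, 0.6987, -1.2922], 'opening': 0.0254}
```

View pics/scene2.png

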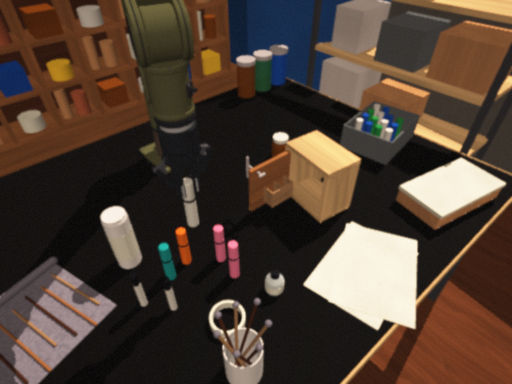

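View pics/top2.png

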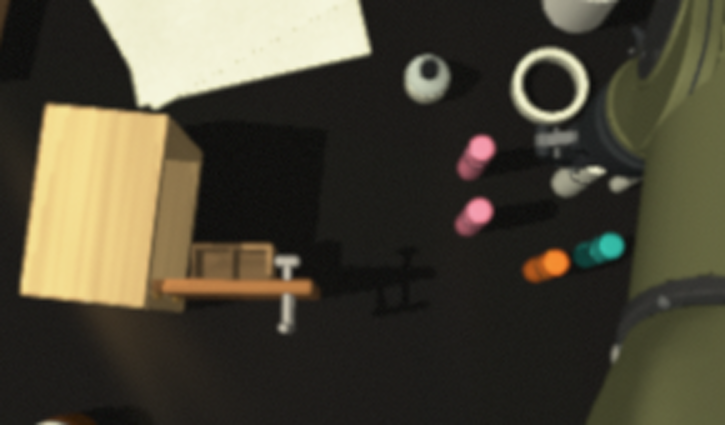

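The marker is lifted: scene (191,203), upright in the jaws. Its neighbours are unmoved and the door is as before. Next I'll measure where the marker sits relative to the TCP.

```bash
python3 - <<'E'
from h import *
from scipy.optimize import least_squares
for f in ["scene2.npz","top2.npz"]:
    c=load(f);Q=pts(c);p=c["p"].astype(int)
    m=(np.abs(Q[...,0]-.57)<.035)&(np.abs(Q[...,1]+.26)<.035)&(Q[...,2]>.2)&(Q[...,2]<.31)&(p.min(2)>70)
    q=Q[m]; print(f,m.sum(),"z",q[:,2].min(),q[:,2].max())
    for a,b in [(.2,.25),(.25,.3)]:
        r=q[(q[:,2]>a)&(q[:,2]<b)][:,:2]
        if len(r)>10: print(a,len(r),least_squares(lambda v:np.hypot(*(r-v).T)-.014,[.57,-.26],loss='soft_l1',f_scale=.002).x.round(4))
E
```

```text
scene2.npz 317 z 0.21742266178917735 0.30933774913703993
0.2 113 [ 0.5723 -0.2569]
0.25 172 [ 0.5724 -0.2567]
top2.npz 100 z 0.21351349633248506 0.3098946352469354
0.2 39 [ 0.5696 -0.2587]
0.25 52 [ 0.5697 -0.2587]
```

```bash
python3 - <<'E'
from h import *
c=load("top0.npz")
f=lambda X,Y:(110+(X+.5)/5.5-.5,120+(Y+.5)/5-.5)
uv=[f(442,350),f(519,350),f(583,350),f(583,342),f(426,338),f(600,338)]
print(cast(c,uv,.097).round(4))
uv=[f(360,408),f(685,408),f(360,437),f(688,440)]; print(cast(c,uv,.18).round(4))
print(cast(c,[f(628,505)],.199).round(4))
E
```

```text
[[0.5233 0.1281 0.097 ]
 [0.5222 0.0886 0.097 ]
 [0.5213 0.0558 0.097 ]
 [0.5258 0.0557 0.097 ]
 [0.5303 0.1362 0.097 ]
 [0.5278 0.047  0.097 ]]
[[ 4.864e-01  1.523e-01  1.800e-01]
 [ 4.824e-01 -4.000e-04  1.800e-01]
 [ 4.715e-01  1.524e-01  1.800e-01]
 [ 4.659e-01 -1.400e-03  1.800e-01]]
[[0.4332 0.0256 0.199 ]]
```

Emit:
servo_tool(deltas=[[-0.005,0.02,0,0,0.2],[-0.012,0.06,0,0,0.2],[-0.02,0.1,0,0,0.2],[-0.03,0.145,0,0,0.2],[-0.04,0.19,0,0,0.2],[-0.05,0.235,0,0,0.2],[-0.057,0.275,0,0,0.2],[-0.063,0.31,0,0,0.2],[-0.066,0.332,0,0,0.2],[-0.066,0.332,0,0,0.2]])

```text
time_s: 4.3
tool_pos: [0.5055, 0.0801, 0.3247]
tool_rot: [0.005, -2.228, 2.206]
ft_force: [-0.5, -0.8, -1.5]
opening: 0.0256
```

Emit:
servo_tool(deltas=[[0,0,0,0,0.2],[0,0,0,0,0.2]])

```text
time_s: 4.5
tool_pos: [0.5048, 0.0792, 0.3233]
tool_rot: [0.007, -2.225, 2.206]
ft_force: [-0.1, -0.1, -0.7]
opening: 0.0256
```

```bash
python3 - <<'E'
from snap import *
from scipy.optimize import least_squares
from scipy.spatial.transform import Rotation as R
s=st(); print(R.from_rotvec(s["tool_rot"]).as_matrix().round(3).tolist())
c=snap("scene","3",crop=(100,260,200,380),k=4); t=snap("top","3",crop=(100,260,110,260),k=4)
for c in (c,t):
    Q=pts(c);p=c["p"].astype(int)
    m=(np.abs(Q[...,0]-.505)<.035)&(np.abs(Q[...,1]-.075)<.035)&(Q[...,2]>.205)&(Q[...,2]<.3)&(p.min(2)>70)
    r=Q[m][:,:2]
    if len(r)>10: print(len(r),Q[m][:,2].min(),least_squares(lambda v:np.hypot(*(r-v).T)-.014,[.505,.075],loss='soft_l1',f_scale=.002).x.round(4))
E
```

```text
{'time_s': 4.5, 'q': [-0.196, 0.4449, -0.0657, 1.7999, 0.022, 0.9044, -1.8427], 'tool_pos': [0.5048, 0.0792, 0.3233], 'tool_rot': [0.0071, -2.2253, 2.2055], 'ft_force': [-0.1192, -0.1232, -0.6595], 'opening': 0.0256}
[[-1.0, -0.009, -0.003], [0.003, 0.009, -1.0], [0.009, -1.0, -0.009]]
234 0.2094933974110481 [0.5017 0.0796]
31 0.22006970005540483 [0.5001 0.0763]
```

View pics/scene3.png

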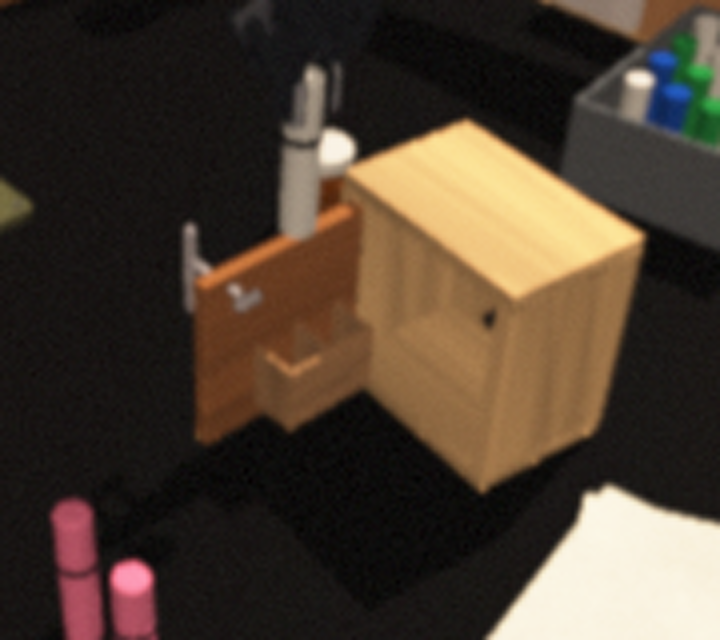

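View pics/top3.png

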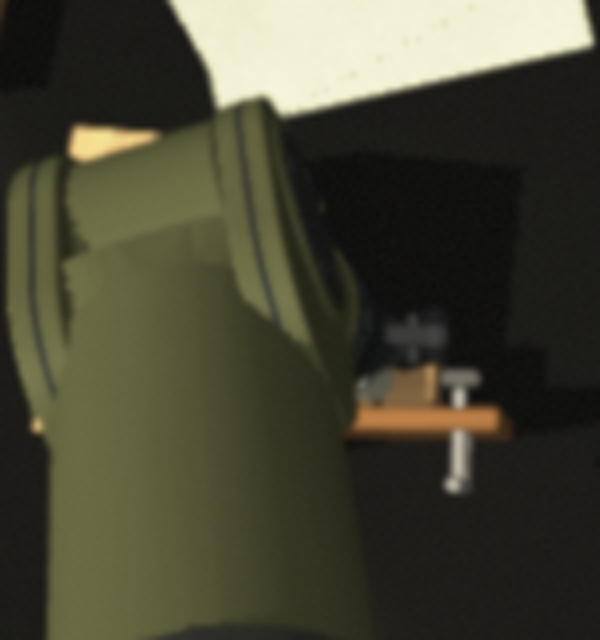

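Emit:
servo_tool(deltas=[[0.002,-0.0025,0,0,0.2],[0.004,-0.0045,0,0,0.2],[0.004,-0.0045,-0.01,0,0.2],[0.004,-0.0045,-0.02,0,0.2],[0.004,-0.0045,-0.02,0,0.2],[0.004,-0.0045,-0.02,0,0.2]])

```text
time_s: 5.2
tool_pos: [0.509, 0.0743, 0.3035]
tool_rot: [0.006, -2.225, 2.205]
ft_force: [1.1, 0.1, -0.9]
opening: 0.0256
```

Emit:
servo_tool(deltas=[[0,0,-0.01,0,0.2],[0,0,-0.025,0,0.2],[0,0,-0.04,0,0.2],[0,0,-0.055,0,0.2],[0,0,-0.068,0,0.2],[0,0,-0.075,0,0.2],[0,0,-0.075,0,0.2],[0,0,-0.075,0,0.2]])

```text
time_s: 6.0
tool_pos: [0.5093, 0.0744, 0.2287]
tool_rot: [0.005, -2.225, 2.206]
ft_force: [0.6, 1.2, -1.1]
opening: 0.0258
```

```bash
python3 - <<'E'
from snap import *
s=st()
c=snap("scene","4",crop=(120,230,220,320),k=6); t=snap("wrist","4")
E
```

```text
{'time_s': 6.0, 'q': [-0.1886, 0.5745, -0.0627, 1.9154, 0.0382, 0.6589, -1.8461], 'tool_pos': [0.5093, 0.0744, 0.2287], 'tool_rot': [0.0052, -2.2253, 2.2056], 'ft_force': [0.5798, 1.1516, -1.0814], 'opening': 0.0258}
```

View pics/scene4.png

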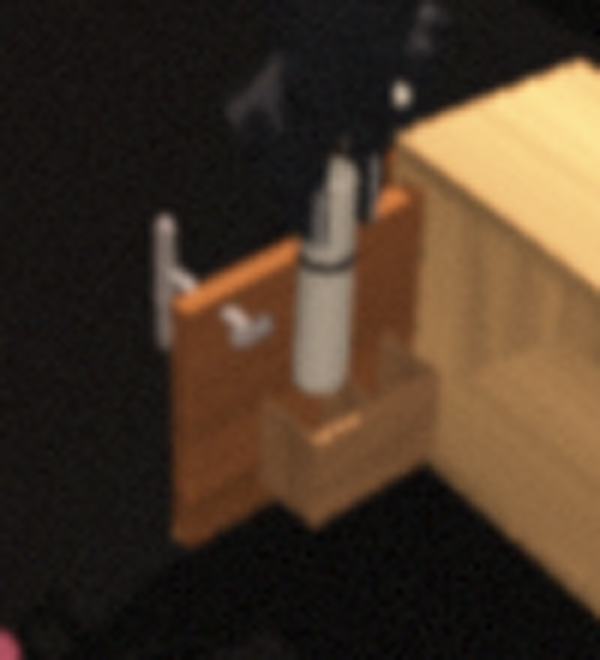

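View pics/wrist4.png

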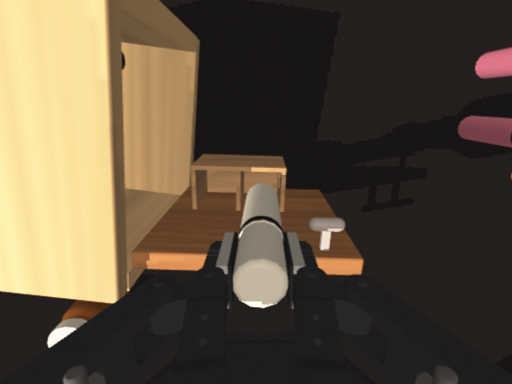

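The scene crop shows the marker foot at (320,385) over the near slot. In the wrist view the foot is at about (263,187), between the divider (240) and the end wall (283), under the outer rim at row 165. Next, a numeric check of the clearances before I lower it.

```bash
python3 - <<'E'
from h import *
c=load("wrist4.npz")
print("divider/right/far",cast(c,[(243,171),(280,171),(262,170),(288,163)],.097).round(4).tolist())
print("foot far,left,right",cast(c,[(263,183),(244,190),(282,190)],.1137).round(4).tolist())
a=cv2.resize(c["p"][130:300,170:380],None,fx=3.5,fy=3.5,interpolation=cv2.INTER_CUBIC); cv2.imwrite("pics/w4c.png",a[:,:,::-1])
E
```

```text
divider/right/far [[0.5257, 0.0909, 0.097], [0.5257, 0.056, 0.097], [0.5266, 0.073, 0.097], [0.5333, 0.0487, 0.097]]
foot far,left,right [[0.5187, 0.0721, 0.1137], [0.5121, 0.0892, 0.1137], [0.5122, 0.055, 0.1137]]
```

View pics/w4c.png

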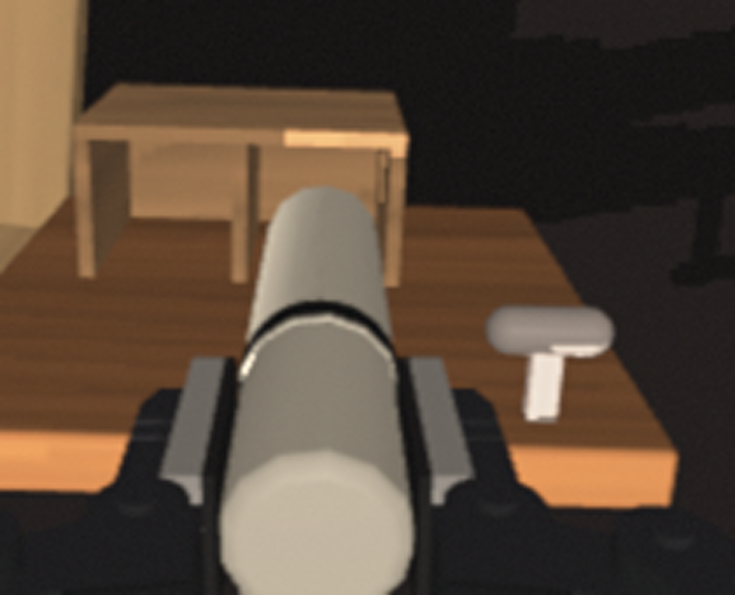

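Emit:
servo_tool(deltas=[[0.0005,0.001,-0.005,0,0.2],[0.001,0.002,-0.015,0,0.2],[0.001,0.002,-0.03,0,0.2],[0.001,0.002,-0.043,0,0.2],[0.001,0.002,-0.055,0,0.2],[0.001,0.002,-0.06,0,0.2],[0.001,0.002,-0.06,0,0.2]])

```text
time_s: 6.8
tool_pos: [0.51, 0.0764, 0.1682]
tool_rot: [0.006, -2.225, 2.205]
ft_force: [-0.4, -0.1, -0.9]
opening: 0.0256
```

Forces are quiet. I'll lower it the rest of the way.

Emit:
servo_tool(deltas=[[0,0,-0.004,0,0.2],[0,0,-0.008,0,0.2],[0,0,-0.011,0,0.2],[0,0,-0.012,0,0.2],[0,0,-0.012,0,0.2]])

```text
time_s: 7.3
tool_pos: [0.5101, 0.0764, 0.1562]
tool_rot: [0.006, -2.225, 2.205]
ft_force: [-0.1, -0.3, -0.4]
opening: 0.0253
```

```bash
python3 - <<'E'
from snap import *
s=st()
c=snap("scene","5",crop=(120,230,220,320),k=6); t=snap("wrist","5",crop=(100,300,130,400),k=2.8)
E
```

```text
{'time_s': 7.3, 'q': [-0.1982, 0.6928, -0.0542, 1.977, 0.0519, 0.4798, -1.8606], 'tool_pos': [0.5101, 0.0764, 0.1562], 'tool_rot': [0.0059, -2.2248, 2.2054], 'ft_force': [-0.1302, -0.3023, -0.3786], 'opening': 0.0253}
```

View pics/scene5.png

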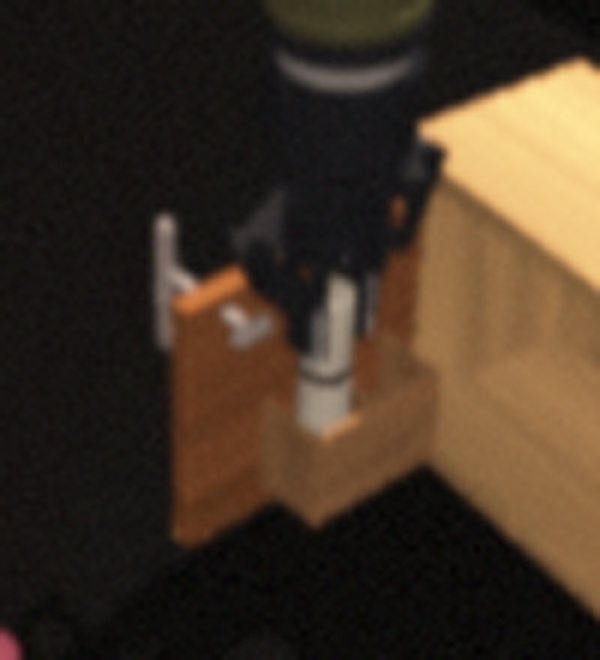

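View pics/wrist5.png

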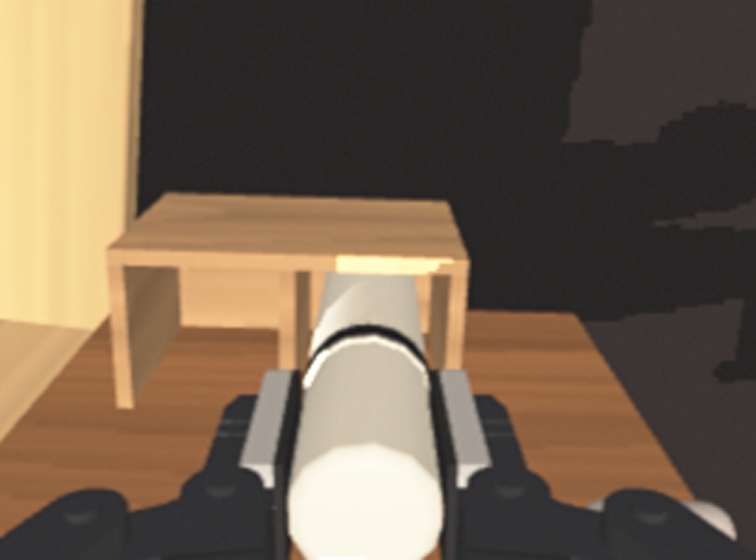

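The marker is down in the near slot, upright, with no contact force. I'll release with a small opening and lift straight off.

Emit:
servo_tool(deltas=[[0,0,-0.0005,0,0.3],[0,0,-0.0005,0,0.36],[0,0,0,0,0.38],[0,0,0,0,0.38]])

```text
time_s: 7.8
tool_pos: [0.5103, 0.0764, 0.1565]
tool_rot: [0.005, -2.225, 2.206]
ft_force: [0.8, -0.7, 0.5]
opening: 0.0322
```

Emit:
servo_tool(deltas=[[0,0,0.005,0,0.38],[0,0,0.015,0,0.38],[0,0,0.03,0,0.38],[0,0,0.05,0,0.38],[0,0,0.08,0,0.38],[0,0,0.11,0,0.38],[0,0,0.12,0,0.38]])

```text
time_s: 8.5
tool_pos: [0.5119, 0.0767, 0.2802]
tool_rot: [-0.002, -2.23, 2.207]
ft_force: [0.2, 0.4, -0.2]
opening: 0.0325
```

```bash
python3 - <<'E'
from snap import *
s=st()
c=snap("scene","6",crop=(120,230,220,320),k=6); t=snap("wrist","6")
E
```

```text
{'time_s': 8.5, 'q': [-0.1896, 0.5036, -0.0651, 1.8502, 0.0295, 0.7886, -1.8421], 'tool_pos': [0.5119, 0.0767, 0.2802], 'tool_rot': [-0.0017, -2.2297, 2.207], 'ft_force': [0.1999, 0.3821, -0.2456], 'opening': 0.0325}
```

View pics/scene6.png

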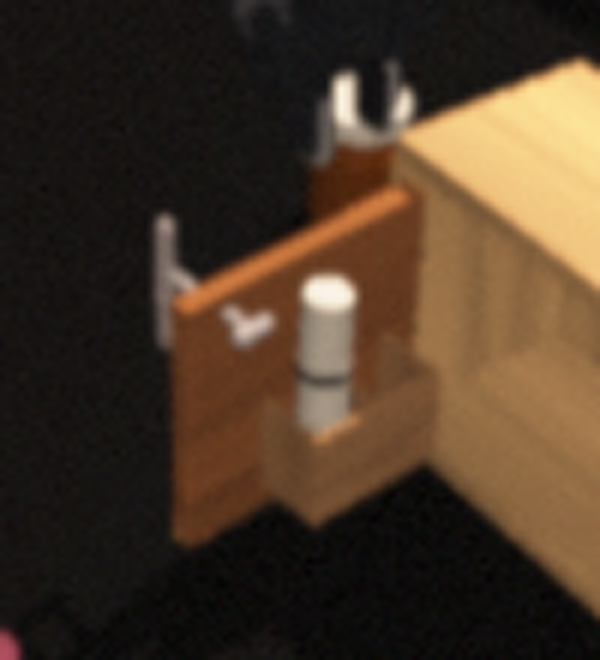

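View pics/wrist6.png

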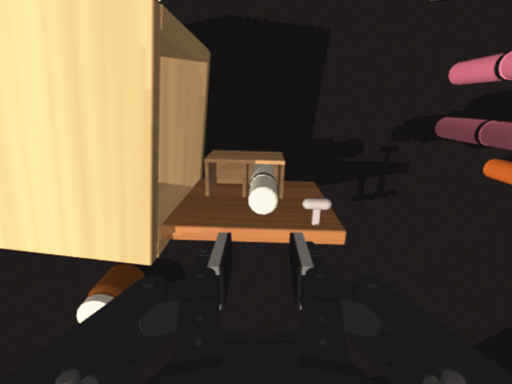

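The marker stands by itself in the rack, scene crop (327,350) and wrist (264,195), and the jaws are clear. Now I'll go above the handle with the jaws turned to open along the door's normal.

Emit:
servo_tool(deltas=[[-0.005,-0.004,0.005,0.12,0.3],[-0.015,-0.01,0.005,0.26,0.3],[-0.027,-0.017,0.005,0.4,0.3],[-0.04,-0.025,0.005,0.54,0.3],[-0.05,-0.032,0,0.68,0.3],[-0.06,-0.038,0,0.82,0.3],[-0.068,-0.043,0,0.96,0.3],[-0.074,-0.047,0,1.1,0.3],[-0.077,-0.0485,0,1.24,0.3],[-0.077,-0.0485,0,1.38,0.3]])

```text
time_s: 9.6
tool_pos: [0.4327, 0.0275, 0.2773]
tool_rot: [-1.127, 1.355, -1.344]
ft_force: [0.7, 0.0, -0.3]
opening: 0.026
```

Emit:
servo_tool(deltas=[[0,0,0,0.1,0.3],[0,0,0,0.15,0.3],[0,0,0,0.15,0.3],[0,0,0,0.15,0.3]])

```text
time_s: 10.0
tool_pos: [0.4321, 0.0274, 0.2765]
tool_rot: [-1.205, 1.247, -1.235]
ft_force: [0.4, 0.1, -0.4]
opening: 0.0255
```

```bash
python3 - <<'E'
from snap import *
from scipy.spatial.transform import Rotation as R
s=st(); print(R.from_rotvec(s["tool_rot"]).as_matrix().round(3).tolist())
c=snap("scene","7",crop=(120,230,220,320),k=6); t=snap("wrist","7")
E
```

```text
{'time_s': 10.0, 'q': [0.186, 0.4404, -0.5195, 2.0539, 0.3192, 0.7412, -0.5741], 'tool_pos': [0.4321, 0.0274, 0.2765], 'tool_rot': [-1.2046, 1.2474, -1.2354], 'ft_force': [0.3813, 0.0548, -0.3588], 'opening': 0.0255}
[[-0.04, -0.015, 0.999], [-0.999, -0.005, -0.04], [0.005, -1.0, -0.015]]
```

View pics/wrist7.png

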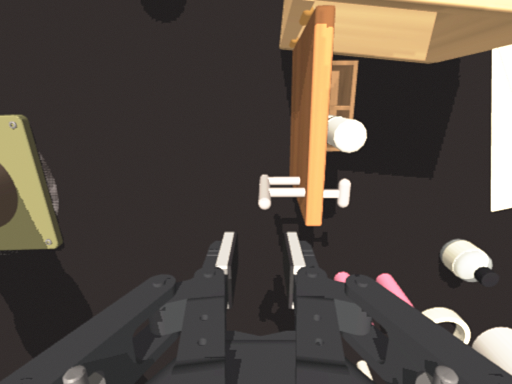

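The wrist view shows the bar's top at about (264,202), in line with the jaw centre (column 261). The stems run right to the door, and the marker is in the rack at (347,134).

```bash
python3 - <<'E'
from h import *
c=load("wrist7.npz"); print(cast(c,[(264,201),(305,200),(320,215)],.199).round(4).tolist(), cast(c,[(304,215),(321,218)],.18).round(4).tolist())
Q=pts(c)
q=Q[180:212,255:275].reshape(-1,3); q=q[q[:,2]>.193]; print(len(q),q.mean(0),q.min(0),q.max(0))
E
```

```text
[[0.4349, 0.0322, 0.199], [0.4664, 0.032, 0.199], [0.4782, 0.0192, 0.199]] [[0.4684, 0.0116, 0.18], [0.4829, 0.0083, 0.18]]
127 [0.43532232 0.02977272 0.19696723] [0.4307625  0.02444458 0.19308646] [0.44028186 0.03384839 0.20029961]
```

Emit:
servo_tool(deltas=[[0.002,0.0015,-0.01,0,0.3],[0.003,0.0015,-0.03,0,0.3],[0.003,0.0015,-0.05,0,0.3],[0.003,0.0015,-0.065,0,0.3],[0.003,0.0015,-0.075,0,0.3],[0.003,0.0015,-0.083,0,0.3],[0.003,0.0015,-0.085,0,0.3],[0.003,0.0015,-0.085,0,0.3]])

```text
time_s: 10.9
tool_pos: [0.4355, 0.0291, 0.1918]
tool_rot: [-1.204, 1.246, -1.236]
ft_force: [-0.4, -0.8, 0.6]
opening: 0.0254
```

```bash
python3 - <<'E'
from snap import *
s=st()
c=snap("scene","8",crop=(120,230,220,320),k=6); t=snap("wrist","8",crop=(150,330,160,360),k=3)
E
```

```text
{'time_s': 10.9, 'q': [0.0893, 0.581, -0.4051, 2.1532, 0.4645, 0.5068, -0.7109], 'tool_pos': [0.4355, 0.0291, 0.1918], 'tool_rot': [-1.2042, 1.2463, -1.2357], 'ft_force': [-0.3547, -0.7863, 0.5598], 'opening': 0.0254}
```

View pics/wrist8.png

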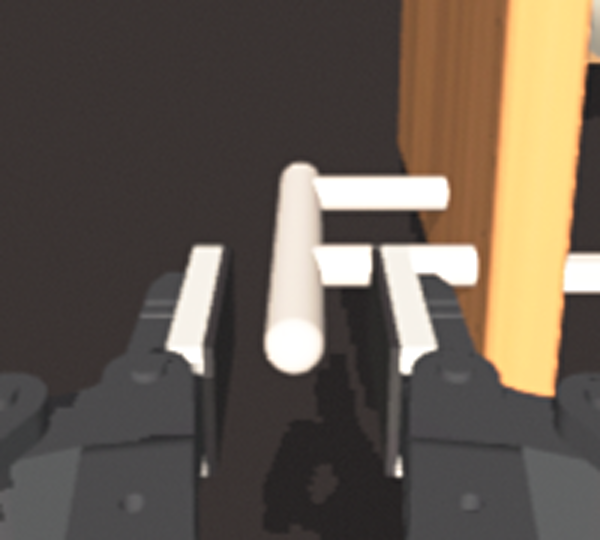

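View pics/scene8.png

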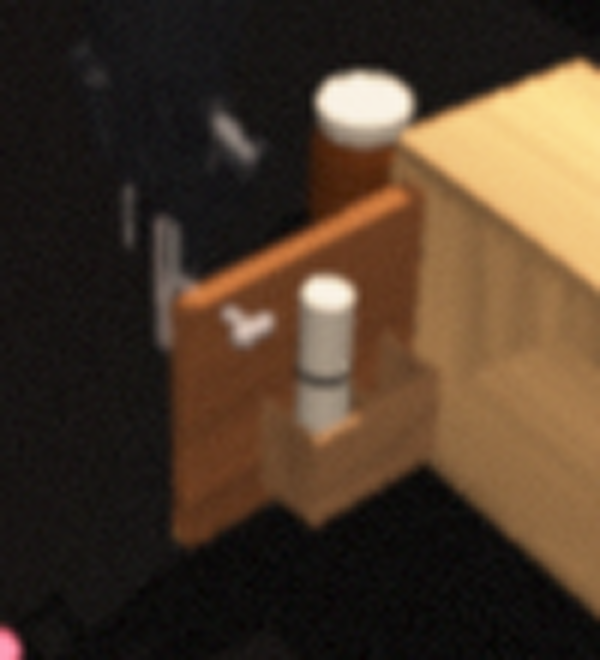

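The bar sits centred between the pads with the stem below the tips. I'll cage it loosely and swing the door along its arc. The script below works out the deltas.

```bash
cat > arc.py <<'E'
import numpy as np
H=np.array([.4745,.1679]); h0=np.array([.4352,.029]); A0=1.475
def h(a): # handle at door angle a
    f=A0-a; c,s=np.cos(f),np.sin(f); return H+np.array([[c,-s],[s,c]])@(h0-H)
E
python3 - <<'E'
from arc import *
f=[0,.03,.08,.15,.22,.29,.36,.43,.5,.57,.6]
for x in f: print(x,(h(A0-x)-h0).round(4))
f=[.65,.72,.79,.86,.93,1.,1.07,1.14,1.2,1.2]
for x in f: print(round(x-.6,3),(h(A0-x)-h(A0-.6)).round(4), h(A0-x).round(4))
E
```

```text
0 [ 0. -0.]
0.03 [ 0.0042 -0.0011]
0.08 [ 0.0112 -0.0027]
0.15 [ 0.0212 -0.0043]
0.22 [ 0.0313 -0.0052]
0.29 [ 0.0414 -0.0054]
0.36 [ 0.0515 -0.0049]
0.43 [ 0.0615 -0.0037]
0.5 [ 0.0714 -0.0018]
0.57 [0.0812 0.0008]
0.6 [0.0853 0.0021]
0.05 [0.0068 0.0025] [0.5273 0.0335]
0.12 [0.016  0.0065] [0.5365 0.0376]
0.19 [0.025  0.0111] [0.5455 0.0422]
0.26 [0.0336 0.0164] [0.5541 0.0475]
0.33 [0.0419 0.0223] [0.5624 0.0534]
0.4 [0.0497 0.0287] [0.5701 0.0598]
0.47 [0.057  0.0357] [0.5775 0.0667]
0.54 [0.0638 0.0431] [0.5843 0.0742]
0.6 [0.0692 0.0499] [0.5897 0.0809]
0.6 [0.0692 0.0499] [0.5897 0.0809]
```

Emit:
servo_tool(deltas=[[0,0,0,0,0.22],[0,0,0,0,0.17],[0,0,0,0,0.17]])

```text
time_s: 11.3
tool_pos: [0.436, 0.029, 0.1925]
tool_rot: [-1.203, 1.245, -1.236]
ft_force: [0.4, -0.3, -0.8]
opening: 0.0144
```

Emit:
servo_tool(deltas=[[0.004,-0.001,0,0.03,0.17],[0.011,-0.003,0,0.08,0.17],[0.021,-0.004,0,0.15,0.17],[0.031,-0.005,0,0.22,0.17],[0.041,-0.005,0,0.29,0.17],[0.051,-0.005,0,0.36,0.17],[0.061,-0.004,0,0.43,0.17],[0.071,-0.002,0,0.5,0.17],[0.081,0.001,0,0.57,0.17],[0.085,0.002,0,0.6,0.17]])

```text
time_s: 12.3
tool_pos: [0.5221, 0.0311, 0.1925]
tool_rot: [-1.436, 0.788, -0.787]
ft_force: [-0.7, -0.0, -0.3]
opening: 0.0144
```

Emit:
servo_tool(deltas=[[0.006,0.0025,0,0.05,0.17],[0.015,0.0065,0,0.12,0.17],[0.024,0.011,0,0.19,0.17],[0.0325,0.0165,0,0.26,0.17],[0.041,0.0225,0,0.33,0.17],[0.0485,0.0285,0,0.4,0.17],[0.056,0.0355,0,0.47,0.17],[0.0625,0.043,0,0.54,0.17],[0.068,0.0495,0,0.6,0.17],[0.068,0.0495,0,0.6,0.17]])

```text
time_s: 13.3
tool_pos: [0.5904, 0.0815, 0.1924]
tool_rot: [-1.558, 0.318, -0.323]
ft_force: [-0.2, 0.7, -0.3]
opening: 0.0143
```

```bash
python3 - <<'E'
from snap import *
from scipy.spatial.transform import Rotation as R
s=st(); print(R.from_rotvec(s["tool_rot"]).as_matrix().round(3).tolist())
c=snap("scene","9",crop=(100,250,210,380),k=4); t=snap("wrist","9")
E
```

```text
{'time_s': 13.3, 'q': [0.1941, 0.8175, -0.7598, 1.6938, 0.6953, 0.9241, 0.3127], 'tool_pos': [0.5904, 0.0815, 0.1924], 'tool_rot': [-1.5576, 0.3184, -0.3226], 'ft_force': [-0.1823, 0.6948, -0.2983], 'opening': 0.0143}
[[0.918, 0.0, 0.397], [-0.397, -0.011, 0.918], [0.005, -1.0, -0.01]]
```

View pics/wrist9.png

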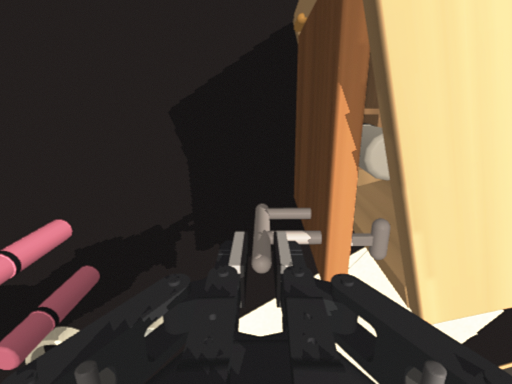

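View pics/scene9.png

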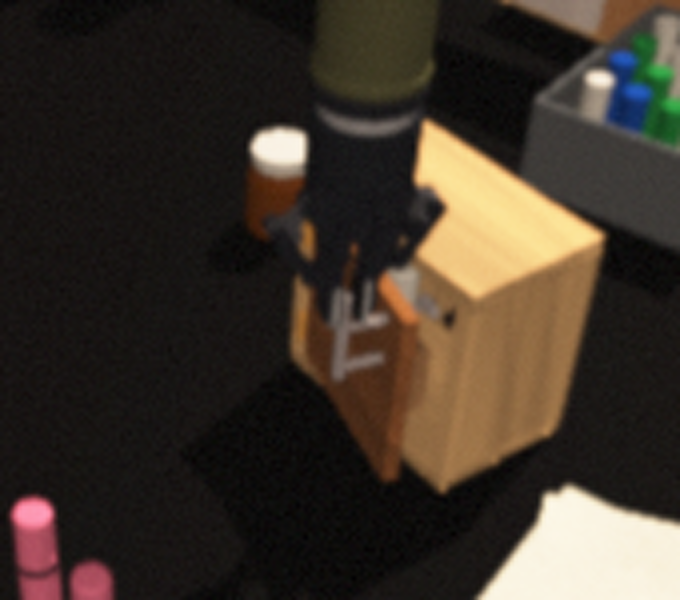

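The scene and wrist views show the door at about 0.27 rad, still caged and following freely. The marker is in the rack, seen at wrist (375,155). Before going further I'll check the knuckles' height against the cupboard roof edge (z 0.200).

```bash
python3 - <<'E'
from h import *
t=np.array([.5904,.0815,.1924]); z=np.array([.397,.918]); x=np.array([.918,-.397])
for f in ["scene9.npz","scene7.npz","scene5.npz"]:
    c=load(f);Q=pts(c);p=c["p"].astype(int)
    if f=="scene7.npz": t=np.array([.4321,.0274,.2765]); z=np.array([.999,-.04]); x=np.array([-.04,-.999])
    if f=="scene5.npz": t=np.array([.5101,.0764,.1562]); z=np.array([0,-1.]); x=np.array([-1.,0])
    d=Q-t; a=d[...,:2]@z; b=d[...,:2]@x; hh=d[...,2]
    m=(p.max(2)<75)&(np.abs(a)<.09)&(np.abs(b)<.06)&(hh>-.03)&(hh<.13)
    print(f,m.sum())
    for lo in np.arange(-.08,.08,.01):
        k=m&(a>=lo)&(a<lo+.01)
        if k.sum()>3: print(f"{lo*1000:.0f}..{lo*1000+10:.0f} n{k.sum()} hmin {np.percentile(hh[k],5):.3f} hmax {np.percentile(hh[k],95):.3f}  b {np.percentile(b[k],5):.3f} {np.percentile(b[k],95):.3f}")
E
```

```text
scene9.npz 934
-70..-60 n14 hmin 0.074 hmax 0.081  b -0.010 0.013
-60..-50 n40 hmin 0.061 hmax 0.083  b -0.005 0.014
-50..-40 n51 hmin 0.048 hmax 0.090  b -0.003 0.013
-40..-30 n101 hmin 0.039 hmax 0.127  b -0.004 0.017
-30..-20 n110 hmin 0.005 hmax 0.126  b -0.002 0.029
-20..-10 n154 hmin 0.002 hmax 0.124  b -0.007 0.034
-10..-0 n54 hmin 0.053 hmax 0.128  b 0.010 0.038
-0..10 n119 hmin -0.007 hmax 0.125  b -0.005 0.038
10..20 n107 hmin 0.014 hmax 0.125  b -0.007 0.036
20..30 n35 hmin 0.034 hmax 0.121  b 0.007 0.030
30..40 n62 hmin -0.015 hmax 0.094  b -0.017 0.014
40..50 n62 hmin 0.043 hmax 0.082  b -0.009 0.013
50..60 n24 hmin 0.062 hmax 0.081  b 0.005 0.014
scene7.npz 981
-60..-50 n31 hmin 0.058 hmax 0.085  b 0.002 0.012
-50..-40 n51 hmin 0.042 hmax 0.081  b 0.000 0.012
-40..-30 n25 hmin 0.031 hmax 0.085  b 0.006 0.013
-30..-20 n18 hmin 0.002 hmax 0.090  b -0.006 0.012
-20..-10 n156 hmin -0.012 hmax 0.089  b -0.007 0.017
-10..-0 n60 hmin 0.007 hmax 0.125  b 0.008 0.035
-0..10 n31 hmin 0.070 hmax 0.129  b 0.008 0.036
10..20 n80 hmin 0.002 hmax 0.126  b -0.007 0.034
20..30 n206 hmin
[... 252 characters left out ...]
-60 n4 hmin -0.014 hmax 0.023  b 0.021 0.023
-60..-50 n27 hmin 0.050 hmax 0.082  b -0.014 -0.004
-50..-40 n43 hmin 0.039 hmax 0.079  b -0.014 -0.001
-40..-30 n19 hmin 0.032 hmax 0.084  b -0.015 -0.008
-30..-20 n18 hmin 0.023 hmax 0.083  b -0.019 0.004
-20..-10 n92 hmin -0.004 hmax 0.090  b -0.021 0.005
-10..-0 n51 hmin 0.056 hmax 0.124  b -0.039 -0.010
-0..10 n23 hmin 0.075 hmax 0.129  b -0.041 -0.012
10..20 n76 hmin 0.032 hmax 0.127  b -0.037 0.006
20..30 n160 hmin 0.001 hmax 0.123  b -0.031 0.008
30..40 n116 hmin 0.076 hmax 0.127  b -0.023 0.007
40..50 n58 hmin 0.033 hmax 0.095  b -0.014 0.004
50..60 n44 hmin 0.050 hmax 0.085  b -0.014 0.005
60..70 n33 hmin 0.066 hmax 0.082  b -0.012 0.010
```

The knuckles stay at least 24 mm above the roof edge, so the path is clear. Next are the push targets: outer finger only, with the cage opened so the door can snap ahead.

```bash
python3 - <<'E'
from arc import *
for a in [.275,.25,.225,.2,.175,.15,.125,.1,.05,0,-.05,-.1]:
    f=A0-a; n=np.array([np.cos(f-.035),np.sin(f-.035)]); print(a,"turn",round(f,3),"h",h(a).round(4),"push tcp",(h(a)+.0052*n).round(4),n.round(3))
E
```

```text
0.275 turn 1.2 h [0.5897 0.0809] push tcp [0.5918 0.0857] [0.395 0.919]
0.25 turn 1.225 h [0.5919 0.0838] push tcp [0.5938 0.0887] [0.372 0.928]
0.225 turn 1.25 h [0.5939 0.0868] push tcp [0.5957 0.0917] [0.348 0.937]
0.2 turn 1.275 h [0.5959 0.0898] push tcp [0.5976 0.0947] [0.325 0.946]
0.175 turn 1.3 h [0.5978 0.0929] push tcp [0.5994 0.0978] [0.301 0.954]
0.15 turn 1.325 h [0.5997 0.096 ] push tcp [0.6011 0.101 ] [0.277 0.961]
0.125 turn 1.35 h [0.6014 0.0991] push tcp [0.6027 0.1042] [0.253 0.967]
0.1 turn 1.375 h [0.6031 0.1023] push tcp [0.6043 0.1074] [0.229 0.973]
0.05 turn 1.425 h [0.6062 0.1088] push tcp [0.6072 0.114 ] [0.18  0.984]
0 turn 1.475 h [0.609  0.1155] push tcp [0.6097 0.1207] [0.13  0.991]
-0.05 turn 1.525 h [0.6115 0.1223] push tcp [0.6119 0.1275] [0.081 0.997]
-0.1 turn 1.575 h [0.6136 0.1292] push tcp [0.6137 0.1344] [0.031 1.   ]
```

Emit:
servo_tool(deltas=[[0,0,0,0,0.24],[0.001,0.002,0,0.01,0.24],[0.002,0.004,0,0.02,0.24],[0.003,0.006,0,0.03,0.24],[0.004,0.008,0,0.04,0.24],[0.005,0.01,0,0.05,0.24]])

```text
time_s: 14.0
tool_pos: [0.5949, 0.0903, 0.1923]
tool_rot: [-1.565, 0.281, -0.285]
ft_force: [-0.1, -0.1, 0.3]
opening: 0.0206
```

Emit:
servo_tool(deltas=[[0.001,0.002,0,0.015,0.24],[0.002,0.004,0,0.03,0.24],[0.003,0.006,0,0.045,0.24]])

```text
time_s: 14.3
tool_pos: [0.598, 0.0964, 0.1922]
tool_rot: [-1.569, 0.244, -0.249]
ft_force: [0.1, -0.5, 0.9]
opening: 0.0206
```

Emit:
servo_tool(deltas=[[0.0005,0.001,0,0.01,0.24],[0.001,0.002,0,0.02,0.24],[0.0015,0.003,0,0.03,0.24]])

```text
time_s: 14.6
tool_pos: [0.5995, 0.0994, 0.1922]
tool_rot: [-1.572, 0.22, -0.225]
ft_force: [0.2, -0.6, 0.0]
opening: 0.0201
```

Emit:
servo_tool(deltas=[[0.0005,0.001,0,0.008,0.24],[0.001,0.002,0,0.016,0.24],[0.0015,0.003,0,0.024,0.24]])

```text
time_s: 14.9
tool_pos: [0.6011, 0.1025, 0.1923]
tool_rot: [-1.574, 0.2, -0.205]
ft_force: [-0.4, 0.2, 0.1]
opening: 0.0204
```

Emit:
servo_tool(deltas=[[0.0005,0.001,0,0.008,0.24],[0.001,0.002,0,0.016,0.24],[0.0015,0.003,0,0.024,0.24]])

```text
time_s: 15.2
tool_pos: [0.6026, 0.1056, 0.1923]
tool_rot: [-1.576, 0.181, -0.186]
ft_force: [0.3, -0.7, -0.0]
opening: 0.0206
```

Emit:
servo_tool(deltas=[[0.0004,0.001,0,0.008,0.24],[0.0008,0.002,0,0.016,0.24],[0.0012,0.003,0,0.024,0.24]])

```text
time_s: 15.5
tool_pos: [0.6038, 0.1086, 0.1922]
tool_rot: [-1.577, 0.161, -0.167]
ft_force: [0.3, -0.9, 0.5]
opening: 0.0206
```

Emit:
servo_tool(deltas=[[0.0003,0.001,0,0.008,0.24],[0.0006,0.002,0,0.016,0.24],[0.001,0.003,0,0.024,0.24]])

```text
time_s: 15.8
tool_pos: [0.6048, 0.1117, 0.1923]
tool_rot: [-1.578, 0.142, -0.148]
ft_force: [0.4, -1.4, 0.1]
opening: 0.0206
```

```bash
python3 - <<'E'
from snap import *
s=st()
t=snap("wrist","10",crop=(150,330,180,430),k=3)
E
```

```text
{'time_s': 15.8, 'q': [0.1618, 0.8546, -0.8095, 1.634, 0.7322, 0.9839, 0.4814], 'tool_pos': [0.6048, 0.1117, 0.1923], 'tool_rot': [-1.5784, 0.1418, -0.1476], 'ft_force': [0.4351, -1.4491, 0.1285], 'opening': 0.0206}
```

View pics/wrist10.png

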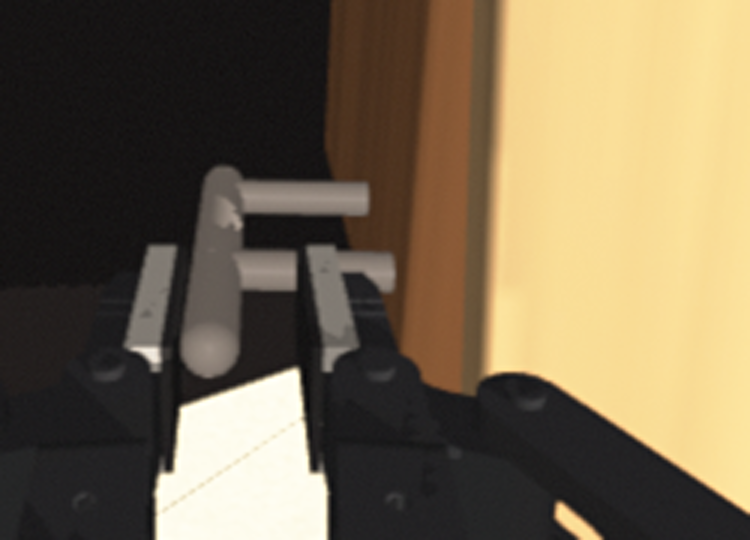

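The wrist crop shows the bar (210,350) against the outer pad with free room to the inner pad. The force is just beginning to rise (y about -1.4 N).

Emit:
servo_tool(deltas=[[0.0002,0.001,0,0.007,0.24],[0.0004,0.002,0,0.014,0.24]])

```text
time_s: 16.05
tool_pos: [0.6053, 0.1141, 0.1922]
tool_rot: [-1.579, 0.13, -0.136]
ft_force: [1.3, -0.3, -0.1]
opening: 0.0203
```

Emit:
servo_tool(deltas=[[0.0002,0.001,0,0.007,0.24],[0.0004,0.002,0,0.014,0.24]])

```text
time_s: 16.25
tool_pos: [0.6057, 0.1162, 0.1922]
tool_rot: [-1.579, 0.118, -0.124]
ft_force: [-0.2, 0.3, -0.1]
opening: 0.0205
```

Emit:
servo_tool(deltas=[[0.0002,0.001,0,0.007,0.24],[0.0004,0.002,0,0.014,0.24]])

```text
time_s: 16.45
tool_pos: [0.6061, 0.1179, 0.1922]
tool_rot: [-1.581, 0.107, -0.113]
ft_force: [0.3, -1.9, 1.7]
opening: 0.0201
```

Emit:
servo_tool(deltas=[[0.0002,0.001,0,0.007,0.24],[0.0004,0.002,0,0.014,0.24]])

```text
time_s: 16.65
tool_pos: [0.6061, 0.1182, 0.1921]
tool_rot: [-1.585, 0.097, -0.102]
ft_force: [-2.2, -6.0, 3.5]
opening: 0.0201
```

Roller contact: about 6 N. I'll continue gently, one row at a time.

Emit:
servo_tool(deltas=[[0.0003,0.0015,0,0.007,0.24],[0.0004,0.002,0,0.012,0.24]])

```text
time_s: 16.85
tool_pos: [0.6061, 0.1182, 0.192]
tool_rot: [-1.589, 0.089, -0.092]
ft_force: [-2.3, -6.5, 4.6]
opening: 0.0205
```

Emit:
servo_tool(deltas=[[0.0002,0.0015,0,0.003,0.24],[0.0004,0.003,0,0.006,0.24]])

```text
time_s: 17.05
tool_pos: [0.6061, 0.1185, 0.1919]
tool_rot: [-1.595, 0.086, -0.087]
ft_force: [-3.5, -8.9, 5.3]
opening: 0.0208
```

```bash
python3 - <<'E'
from snap import *
from scipy.spatial.transform import Rotation as R
s=st(); print(R.from_rotvec(s["tool_rot"]).as_matrix().round(3).tolist(), np.round(s["moment"],2))
t=snap("wrist","11",crop=(150,330,180,430),k=3); c=snap("scene","11",crop=(100,250,210,380),k=4)
E
```

```text
{'time_s': 17.05, 'q': [0.1482, 0.8639, -0.8206, 1.6202, 0.7464, 1.0093, 0.5344], 'tool_pos': [0.6061, 0.1185, 0.1919], 'tool_rot': [-1.5945, 0.0862, -0.0872], 'ft_force': [-3.4995, -8.871, 5.2729], 'opening': 0.0208}
[[0.994, -0.001, 0.11], [-0.11, -0.025, 0.994], [0.002, -1.0, -0.025]] [-1.81  0.48 -0.06]
```

View pics/wrist11.png

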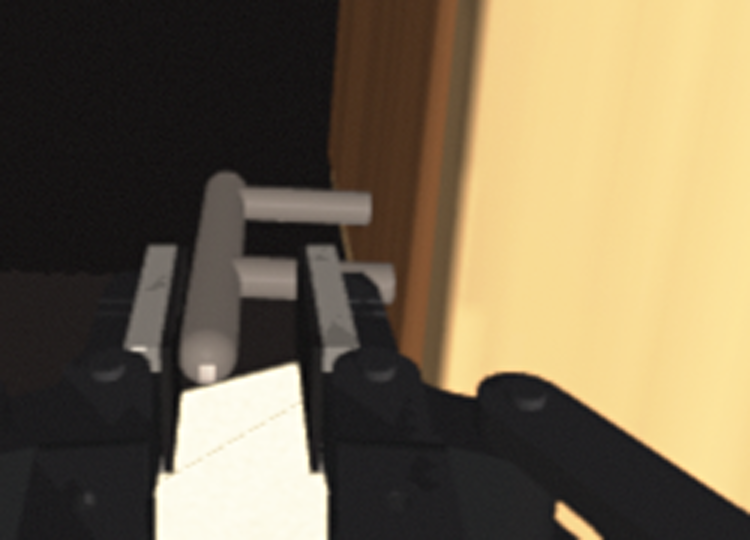

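View pics/scene11.png

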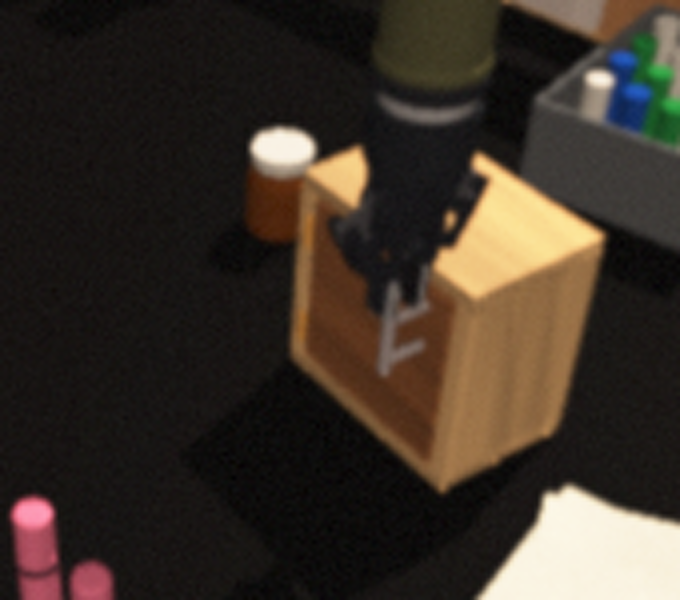

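```bash
python3 - <<'E'
from h import *
from arc import *
t=np.array([.6061,.1185,.1919]); n=np.array([.11,.994]); u=np.array([.994,-.11])
for f in ["wrist11.npz","scene11.npz"]:
    c=load(f);Q=pts(c);p=c["p"].astype(int); d=Q-t; a=d[...,:2]@n; b=d[...,:2]@u; z=Q[...,2]
    wood=(p[...,0]>p[...,2]*1.35)&(p[...,0]>50)
    m=wood&(z>.185)&(z<.21)&(np.abs(b)<.08)&(a<.16)&(a>0)
    q=Q[m]; print(f,"cup top front a:",np.percentile(a[m],[0.5,1,2,5]).round(4),m.sum())
    # door face
    m=wood&(z>.03)&(z<.17)&(a>.0)&(a<.06)&(b>-.15)&(b<.05)
    q=Q[m]; 
    l=cv2.fitLine(q[:,:2].astype(np.float32),cv2.DIST_HUBER,0,.003,.001).ravel(); print(" door face line",m.sum(),l.round(4),"dir deg",np.degrees(np.arctan2(l[1],l[0])).round(2))
    # bar top
    gray=(p.max(2)-p.min(2)<35)&(p.min(2)>60)
    m=gray&(z>.193)&(z<.203)&(np.abs(a)<.012)&(np.abs(b)<.02); print(" bar", m.sum(), Q[m].mean(0).round(4), a[m].mean().round(4))
    m=(p.max(2)<70)&(np.abs(b)<.013)&(a>.005)&(a<.06)&(z<.23)
    for lo in np.arange(.17,.23,.01):
        k=m&(z>=lo)&(z<lo+.01)
        if k.sum()>4: print("  finger z",round(lo,3),k.sum(),a[k].min().round(4),np.percentile(a[k],95).round(4))
E
```

```text
wrist11.npz cup top front a: [0.0321 0.0324 0.0328 0.0344] 39738
 door face line 6508 [ 0.9891 -0.1474  0.5494  0.1565] dir deg -8.47
 bar 325 [0.6056 0.1136 0.1969] -0.0049
  finger z 0.17 30 0.0096 0.0287
  finger z 0.18 151 0.0097 0.0223
  finger z 0.19 203 0.0099 0.0231
  finger z 0.2 187 0.0102 0.0233
  finger z 0.21 505 0.0104 0.031
  finger z 0.22 1992 0.0119 0.0427
scene11.npz cup top front a: [0.0291 0.0303 0.0311 0.0326] 801
 door face line 1418 [ 0.9919 -0.1268  0.5761  0.154 ] dir deg -7.28
 bar 2 [0.6186 0.1178 0.2008] 0.0007
  finger z 0.18 12 0.0081 0.0111
  finger z 0.19 15 0.0093 0.0119
  finger z 0.2 16 0.0086 0.0129
  finger z 0.21 17 0.0092 0.0152
  finger z 0.22 25 0.0127 0.0326
```

The room is confirmed: the finger back is at +23 mm and the cupboard lip at +31 mm. The bar is against the outer pad, so this is the roller. I'll narrow the cage slightly for margin and press a little firmer, staying well under the buffer limit.

Emit:
servo_tool(deltas=[[-0.0005,-0.002,0.0005,0,0.2],[-0.0005,-0.001,0.0005,0,0.2],[-0.0003,0.001,0.0005,0,0.2]])

```text
time_s: 17.45
tool_pos: [0.6059, 0.1168, 0.1921]
tool_rot: [-1.599, 0.088, -0.088]
ft_force: [-1.0, -8.7, 3.6]
opening: 0.0169
```

Emit:
servo_tool(deltas=[[0,0.002,0.0003,0,0.2],[0,0.0035,0.0003,0,0.2]])

```text
time_s: 17.65
tool_pos: [0.6061, 0.1173, 0.192]
tool_rot: [-1.605, 0.089, -0.089]
ft_force: [0.2, -8.3, 3.0]
opening: 0.017
```

Emit:
servo_tool(deltas=[[0,0.002,0.0003,0,0.2],[0,0.0035,0.0003,0,0.2],[0,0.0045,0.0003,0,0.2]])

```text
time_s: 17.95
tool_pos: [0.6068, 0.1189, 0.192]
tool_rot: [-1.61, 0.09, -0.091]
ft_force: [1.5, -7.7, 2.2]
opening: 0.0168
```

Emit:
servo_tool(deltas=[[0.0002,0.002,0.0003,0.005,0.2],[0.0003,0.003,0.0003,0.01,0.2]])

```text
time_s: 18.15
tool_pos: [0.6073, 0.12, 0.192]
tool_rot: [-1.613, 0.083, -0.084]
ft_force: [-0.3, -5.6, 1.0]
opening: 0.0167
```

Progressing, with the push falling (7.7 to 5.6 N). I'll go smaller now.

Emit:
servo_tool(deltas=[[0.0002,0.0015,0.0003,0.005,0.2],[0.0003,0.002,0.0003,0.01,0.2]])

```text
time_s: 18.35
tool_pos: [0.6076, 0.1209, 0.192]
tool_rot: [-1.616, 0.076, -0.077]
ft_force: [0.2, -4.7, 0.9]
opening: 0.0167
```

Emit:
servo_tool(deltas=[[0.0002,0.0015,0.0003,0.005,0.2],[0.0003,0.002,0.0003,0.01,0.2]])

```text
time_s: 18.55
tool_pos: [0.6083, 0.1231, 0.1921]
tool_rot: [-1.616, 0.067, -0.069]
ft_force: [1.1, -2.3, -1.1]
opening: 0.0169
```

Emit:
servo_tool(deltas=[[0.0001,0.001,0.0002,0.005,0.2]])

```text
time_s: 18.65
tool_pos: [0.6087, 0.1252, 0.1924]
tool_rot: [-1.614, 0.062, -0.065]
ft_force: [0.5, -0.2, -0.4]
opening: 0.0173
```

```bash
python3 - <<'E'
from snap import *
s=st()
t=snap("wrist","12",crop=(150,330,180,430),k=3)
E
```

```text
{'time_s': 18.65, 'q': [0.125, 0.8682, -0.817, 1.6045, 0.756, 1.0311, 0.5472], 'tool_pos': [0.6087, 0.1252, 0.1924], 'tool_rot': [-1.6139, 0.0617, -0.0652], 'ft_force': [0.5175, -0.1687, -0.4443], 'opening': 0.0173}
```

View pics/wrist12.png

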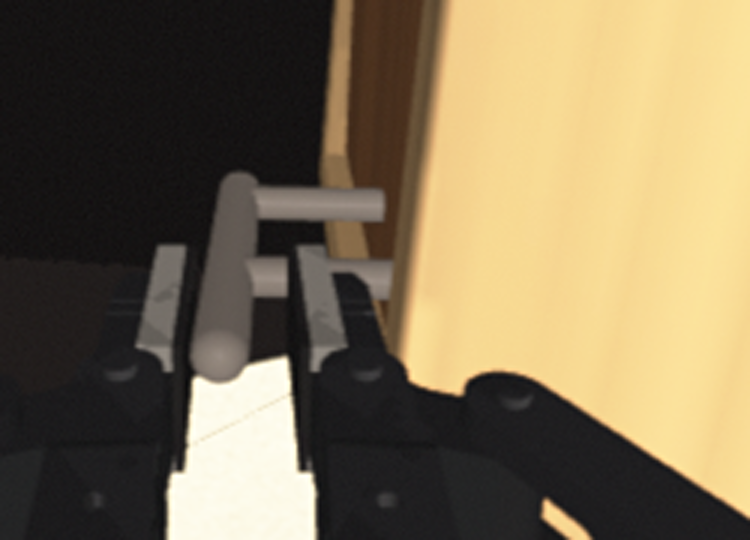

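The force is gone and the bar (220,355) has moved off the outer pad, with the door recessed past flush. I'll back the outer finger away to let go and see whether it stays.

Emit:
servo_tool(deltas=[[0,-0.001,0.001,0,0.2],[-0.0002,-0.002,0.002,0,0.22],[-0.0003,-0.0025,0.004,0,0.22],[-0.0003,-0.0025,0.01,0,0.22],[-0.0003,-0.0025,0.02,0,0.22],[-0.0003,-0.0025,0.035,0,0.22],[-0.0003,-0.0025,0.045,0,0.22]])

```text
time_s: 19.4
tool_pos: [0.6088, 0.1243, 0.2398]
tool_rot: [-1.611, 0.059, -0.066]
ft_force: [0.6, -0.5, 0.6]
opening: 0.0188
```

```bash
python3 - <<'E'
from snap import *
s=st()
t=snap("wrist","13",crop=(130,330,180,430),k=3); c=snap("scene","13",crop=(100,250,210,380),k=4)
for f in ("wrist12.npz","wrist13.npz"):
    c=load(f);Q=pts(c);p=c["p"].astype(int)
    g=(p.max(2)-p.min(2)<35)&(p.min(2)>55)&(Q[...,2]>.192)&(Q[...,2]<.205)&(np.hypot(Q[...,0]-.608,Q[...,1]-.121)<.013)
    print(f,g.sum(),Q[g].mean(0).round(4))
E
```

```text
{'time_s': 19.4, 'q': [0.1433, 0.8144, -0.8521, 1.5614, 0.7018, 1.1093, 0.5967], 'tool_pos': [0.6088, 0.1243, 0.2398], 'tool_rot': [-1.6112, 0.0594, -0.0661], 'ft_force': [0.6031, -0.4595, 0.649], 'opening': 0.0188}
wrist12.npz 387 [0.6071 0.1202 0.1969]
wrist13.npz 171 [0.6105 0.1243 0.1966]
```

View pics/wrist13.png

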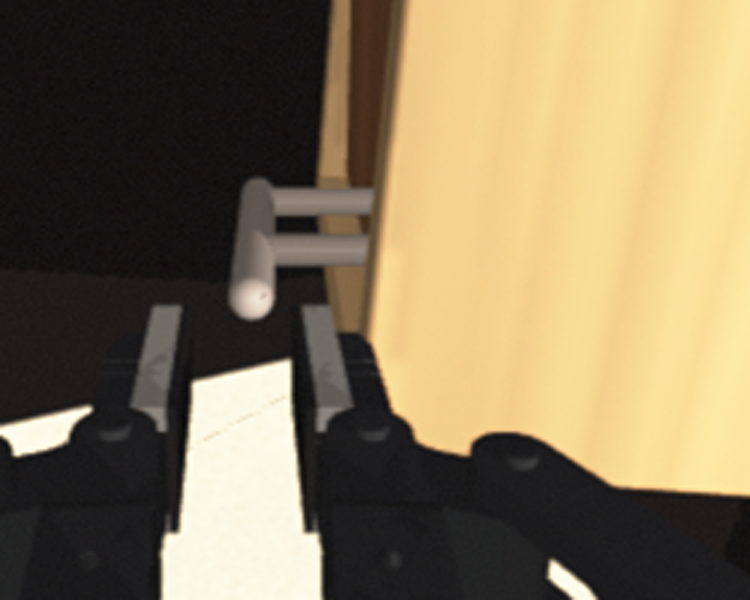

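View pics/scene13.png

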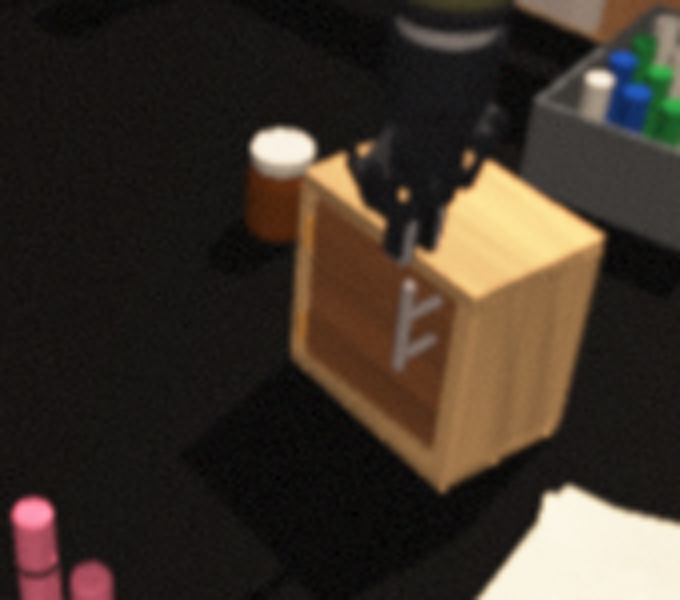

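The door has been drawn home: the bar went from y 0.120 to 0.124 by itself, and the gripper is clear above it. I'll leave it alone for a second and check that it stays.

Emit:
servo_tool(deltas=[[0,0,0.005,0,0.3],[0,-0.003,0.01,0,0.3],[0,-0.003,0.01,0,0.3],[0,-0.003,0.01,0,0.3],[0,-0.003,0.01,0,0.3],[0,-0.003,0.01,0,0.3],[0,-0.003,0.01,0,0.3],[0,-0.003,0.01,0,0.3],[0,-0.003,0.01,0,0.3],[0,-0.003,0.01,0,0.3]])

```text
time_s: 20.5
tool_pos: [0.6093, 0.1215, 0.2501]
tool_rot: [-1.611, 0.058, -0.068]
ft_force: [0.3, 0.5, 0.3]
opening: 0.0257
```

```bash
python3 - <<'E'
from snap import *
from scipy.spatial.transform import Rotation as R
s=st(); print(R.from_rotvec(s["tool_rot"]).as_matrix().round(3).tolist())
t=snap("wrist","14",crop=(130,330,180,430),k=3)
c=t;Q=pts(c);p=c["p"].astype(int)
g=(p.max(2)-p.min(2)<35)&(p.min(2)>55)&(Q[...,2]>.192)&(Q[...,2]<.205)&(np.hypot(Q[...,0]-.61,Q[...,1]-.124)<.013)
print(g.sum(),Q[g].mean(0).round(4))
w=(p[...,0]>p[...,2]*1.35)&(p[...,0]>50)&(Q[...,2]>.192)&(Q[...,2]<.206)&(np.abs(Q[...,0]-.61)<.01); print("lip y at x=.61",np.percentile(Q[w][:,1],[.5,1,3]).round(4))
E
```

```text
{'time_s': 20.5, 'q': [0.151, 0.8025, -0.8586, 1.5521, 0.6915, 1.125, 0.6099], 'tool_pos': [0.6093, 0.1215, 0.2501], 'tool_rot': [-1.6106, 0.0582, -0.0677], 'ft_force': [0.3443, 0.5124, 0.3364], 'opening': 0.0257}
[[0.997, 0.004, 0.08], [-0.079, -0.041, 0.996], [0.008, -0.999, -0.04]]
154 [0.6105 0.1242 0.1967]
lip y at x=.61 [0.1501 0.1508 0.1531]
```

View pics/wrist14.png

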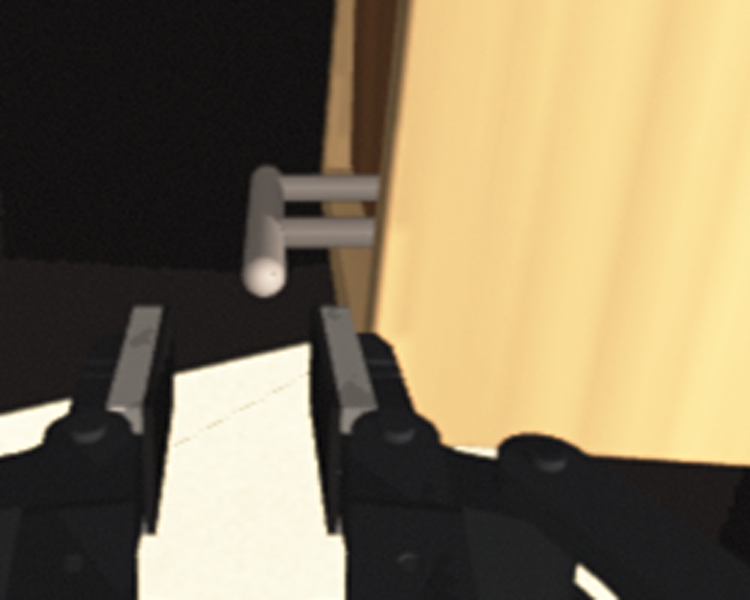

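The door stayed shut for the whole second (bar unchanged at 0.6105, 0.1242). Next I'll hook the bar again with the inner finger, in the 21 mm between the bar and the roof lip.

Emit:
servo_tool(deltas=[[0.001,0.003,0,0,0.2],[0.001,0.0035,0,0,0.19],[0.001,0.0035,-0.01,0,0.19],[0.001,0.0035,-0.02,0,0.19],[0.001,0.0035,-0.025,0,0.19],[0.001,0.0035,-0.025,0,0.19]])

```text
time_s: 21.15
tool_pos: [0.6096, 0.1245, 0.2235]
tool_rot: [-1.612, 0.06, -0.066]
ft_force: [0.1, 0.9, 0.2]
opening: 0.0161
```

```bash
python3 - <<'E'
from snap import *
s=st()
t=snap("wrist","15",crop=(130,330,180,430),k=3)
E
```

```text
{'time_s': 21.15, 'q': [0.1374, 0.8332, -0.8403, 1.575, 0.7195, 1.0828, 0.5819], 'tool_pos': [0.6096, 0.1245, 0.2235], 'tool_rot': [-1.6117, 0.06, -0.0656], 'ft_force': [0.1223, 0.9084, 0.1611], 'opening': 0.0161}
```

View pics/wrist15.png

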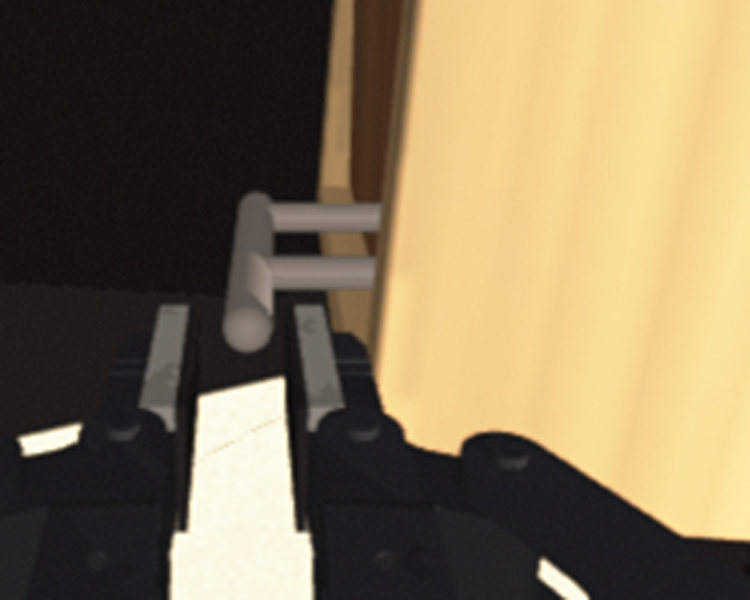

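The bar top (248,328) is centred between the pad tips (187 to 295), so I'll lower over it.

Emit:
servo_tool(deltas=[[0.0005,0.0003,-0.008,0,0.19],[0.0005,0.0003,-0.018,0,0.19],[0.0005,0.0003,-0.027,0,0.19],[0.0005,0.0003,-0.031,0,0.19],[0.0005,0.0003,-0.031,0,0.19]])

```text
time_s: 21.7
tool_pos: [0.61, 0.1248, 0.1923]
tool_rot: [-1.612, 0.06, -0.065]
ft_force: [0.6, -0.8, 0.1]
opening: 0.0162
```

```bash
python3 - <<'E'
from snap import *
s=st()
t=snap("wrist","16",crop=(130,330,180,430),k=3)
from arc import *
for a in [-.06,-.04,-.02,0,.02,.04,.06,.1]: print(a,(h(a)-h(-.06)).round(4))
E
```

```text
{'time_s': 21.7, 'q': [0.1268, 0.8693, -0.8177, 1.6022, 0.7561, 1.0303, 0.5508], 'tool_pos': [0.61, 0.1248, 0.1923], 'tool_rot': [-1.6117, 0.0603, -0.0652], 'ft_force': [0.5742, -0.7849, 0.087], 'opening': 0.0162}
-0.06 [0. 0.]
-0.04 [-0.0009 -0.0027]
-0.02 [-0.0019 -0.0055]
0 [-0.0029 -0.0082]
0.02 [-0.004  -0.0108]
0.04 [-0.0051 -0.0135]
0.06 [-0.0063 -0.0161]
0.1 [-0.0088 -0.0213]
```

View pics/wrist16.png

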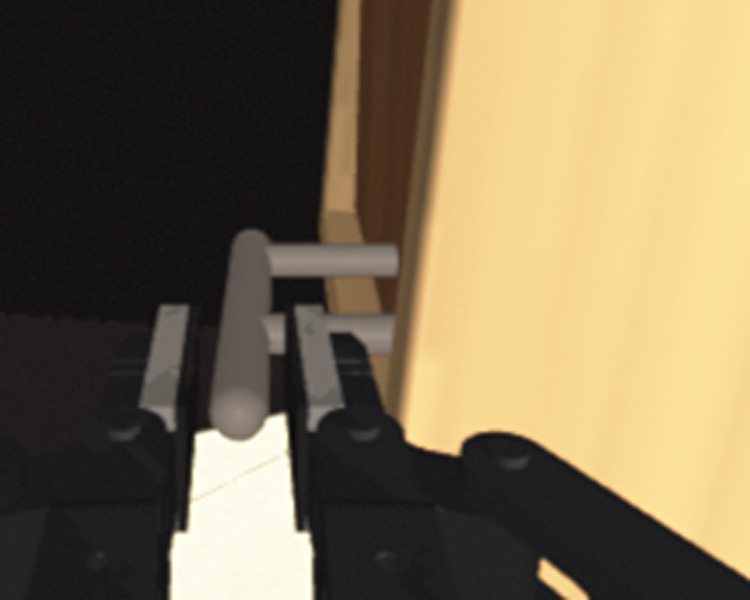

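The bar is caged cleanly with free gaps on both sides. I'll pull gently through the catch.

Emit:
servo_tool(deltas=[[-0.0003,-0.0015,0,0,0.19],[-0.0006,-0.003,0,-0.005,0.19],[-0.001,-0.0045,0,-0.01,0.19],[-0.0014,-0.006,0,-0.015,0.19]])

```text
time_s: 22.15
tool_pos: [0.6095, 0.1208, 0.1934]
tool_rot: [-1.607, 0.07, -0.079]
ft_force: [2.5, 4.6, -1.7]
opening: 0.0161
```

Emit:
servo_tool(deltas=[[-0.0005,-0.0025,0,-0.008,0.19],[-0.001,-0.004,-0.0003,-0.015,0.19],[-0.0015,-0.0055,-0.0005,-0.025,0.19]])

```text
time_s: 22.45
tool_pos: [0.6077, 0.1142, 0.1929]
tool_rot: [-1.609, 0.091, -0.098]
ft_force: [0.4, -0.8, 0.2]
opening: 0.0164
```

The catch has released (pull 4.6 N, then zero). Now I'll follow the arc open; the script works out the deltas.

```bash
python3 - <<'E'
from arc import *
from rig import telemetry
from scipy.spatial.transform import Rotation as R
s=telemetry.get_state(); M=R.from_rotvec(s["tool_rot"]).as_matrix(); jaw=np.arctan2(M[1,2],M[0,2]); p=s["tool_pos"][:2]
print("jaw",jaw,"-> a_jaw",A0-(jaw+.04), p)
def T(a): f=A0-a-.035; return h(a)-.003*np.array([np.cos(f),np.sin(f)])
A=np.linspace(-.05,.1,301); a0=A[np.argmin([np.linalg.norm(T(a)-p) for a in A])]; print("a0",a0,T(a0)-p)
aj=A0-(jaw+.04)
def tab(a0,p,al):
    for a in al: print(a,(T(a)-p).round(4),"turn",round(-(a-aj),3))
tab(a0,p,[.06,.1,.15,.2,.26,.33,.4,.47,.54,.6])
print()
p2=T(.6)
for a in [.65,.72,.79,.86,.93,1.,1.07,1.14,1.2,1.25]: print(a,(T(a)-p2).round(4),round(-(a-.6),3))
p3=T(1.25)
for a in [1.3,1.36,1.42,1.47,1.51,1.54,1.55]: print(a,(T(a)-p3).round(4),round(-(a-1.25),3))
E
```

```text
jaw 1.4504273460474482 -> a_jaw -0.01542734604744811 [0.60765889 0.11415415]
a0 -0.007999999999999993 [ 0.00139269 -0.00055944]
0.06 [-0.0026 -0.0096] turn -0.075
0.1 [-0.0052 -0.0147] turn -0.115
0.15 [-0.0088 -0.0211] turn -0.165
0.2 [-0.0127 -0.0272] turn -0.215
0.26 [-0.0178 -0.0343] turn -0.275
0.33 [-0.0242 -0.0421] turn -0.345
0.4 [-0.0312 -0.0495] turn -0.415
0.47 [-0.0387 -0.0564] turn -0.485
0.54 [-0.0466 -0.0627] turn -0.555
0.6 [-0.0537 -0.0677] turn -0.615

0.65 [-0.0062 -0.0038] -0.05
0.72 [-0.0151 -0.0086] -0.12
0.79 [-0.0244 -0.0128] -0.19
0.86 [-0.0339 -0.0163] -0.26
0.93 [-0.0436 -0.0192] -0.33
1.0 [-0.0536 -0.0213] -0.4
1.07 [-0.0636 -0.0228] -0.47
1.14 [-0.0737 -0.0236] -0.54
1.2 [-0.0824 -0.0236] -0.6
1.25 [-0.0897 -0.0233] -0.65
1.3 [-0.0072  0.0007] -0.05
1.36 [-0.0158  0.002 ] -0.11
1.42 [-0.0243  0.0038] -0.17
1.47 [-0.0313  0.0057] -0.22
1.51 [-0.0369  0.0075] -0.26
1.54 [-0.041  0.009] -0.29
1.55 [-0.0423  0.0095] -0.3
```

Emit:
servo_tool(deltas=[[-0.001,-0.005,0,-0.04,0.19],[-0.003,-0.01,0,-0.08,0.19],[-0.0055,-0.015,0,-0.12,0.19],[-0.009,-0.021,0,-0.165,0.19],[-0.013,-0.027,0,-0.215,0.19],[-0.018,-0.034,0,-0.275,0.19],[-0.024,-0.042,0,-0.345,0.19],[-0.031,-0.0495,0,-0.415,0.19],[-0.0387,-0.0565,0,-0.485,0.19],[-0.0465,-0.0625,0,-0.555,0.19]])

```text
time_s: 23.45
tool_pos: [0.5608, 0.0499, 0.1928]
tool_rot: [-1.546, 0.541, -0.531]
ft_force: [0.2, 0.2, 0.4]
opening: 0.0167
```

```bash
python3 - <<'E'
from snap import *
s=st()
t=snap("wrist","17"); c=snap("scene","17",crop=(100,250,210,380),k=4)
E
```

```text
{'time_s': 23.45, 'q': [0.2019, 0.7669, -0.6855, 1.7749, 0.6502, 0.8741, 0.0895], 'tool_pos': [0.5608, 0.0499, 0.1928], 'tool_rot': [-1.5458, 0.5414, -0.5309], 'ft_force': [0.2109, 0.1574, 0.3542], 'opening': 0.0167}
```

View pics/wrist17.png

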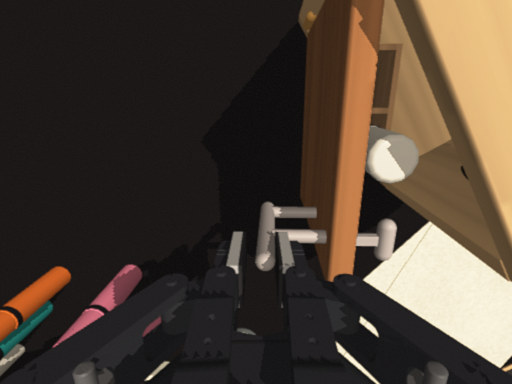

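The door is following at about 0.54 rad with the bar still caged (265,240). The marker is upright in the rack (390,155).

Emit:
servo_tool(deltas=[[-0.006,-0.004,0,-0.05,0.19],[-0.013,-0.0085,0,-0.11,0.19],[-0.022,-0.013,0,-0.18,0.19],[-0.031,-0.017,0,-0.25,0.19],[-0.0405,-0.0205,0,-0.32,0.19],[-0.05,-0.023,0,-0.39,0.19],[-0.06,-0.0255,0,-0.46,0.19],[-0.07,-0.027,0,-0.53,0.19],[-0.08,-0.0275,0,-0.6,0.19],[-0.09,-0.0275,0,-0.67,0.19]])

```text
time_s: 24.55
tool_pos: [0.4705, 0.0211, 0.193]
tool_rot: [-1.345, 1.069, -1.035]
ft_force: [0.9, -0.2, 0.5]
opening: 0.0164
```

```bash
python3 - <<'E'
from snap import *
from arc import *
from scipy.spatial.transform import Rotation as R
s=st(); M=R.from_rotvec(s["tool_rot"]).as_matrix(); jaw=np.arctan2(M[1,2],M[0,2]); p=s["tool_pos"][:2]; aj=A0-(jaw+.04)
def T(a): f=A0-a-.035; return h(a)-.003*np.array([np.cos(f),np.sin(f)])
print("aj",aj)
for a in [1.25,1.3,1.36,1.42,1.47,1.5,1.53]: print(a,(T(a)-p).round(4),round(-(a-aj),3))
E
```

```text
{'time_s': 24.55, 'q': [0.172, 0.6361, -0.5121, 2.0307, 0.5147, 0.649, -0.4696], 'tool_pos': [0.4705, 0.0211, 0.193], 'tool_rot': [-1.3446, 1.0686, -1.0351], 'ft_force': [0.9435, -0.164, 0.4637], 'opening': 0.0164}
aj 1.2157054931722087
1.25 [-0.0062  0.0021] -0.034
1.3 [-0.0135  0.0028] -0.084
1.36 [-0.0221  0.0041] -0.144
1.42 [-0.0306  0.0059] -0.204
1.47 [-0.0376  0.0078] -0.254
1.5 [-0.0417  0.0091] -0.284
1.53 [-0.0458  0.0105] -0.314
```

Emit:
servo_tool(deltas=[[-0.006,0.001,0,-0.04,0.19],[-0.0135,0.0025,0,-0.09,0.19],[-0.022,0.004,0,-0.15,0.19],[-0.0305,0.006,0,-0.205,0.19],[-0.0375,0.008,0,-0.255,0.19],[-0.042,0.009,0,-0.285,0.19],[-0.0455,0.0105,0,-0.315,0.19],[-0.0455,0.0105,0,-0.315,0.19]])

```text
time_s: 25.35
tool_pos: [0.4248, 0.0317, 0.193]
tool_rot: [-1.199, 1.308, -1.264]
ft_force: [0.6, -0.5, 0.2]
opening: 0.0157
```

```bash
python3 - <<'E'
from snap import *
s=st()
t=snap("wrist","18"); c=snap("scene","18",crop=(100,250,210,380),k=4)
E
```

```text
{'time_s': 25.35, 'q': [0.0915, 0.5795, -0.4179, 2.1554, 0.4374, 0.5334, -0.752], 'tool_pos': [0.4248, 0.0317, 0.193], 'tool_rot': [-1.1993, 1.3082, -1.2636], 'ft_force': [0.6126, -0.4538, 0.1833], 'opening': 0.0157}
```

View pics/wrist18.png

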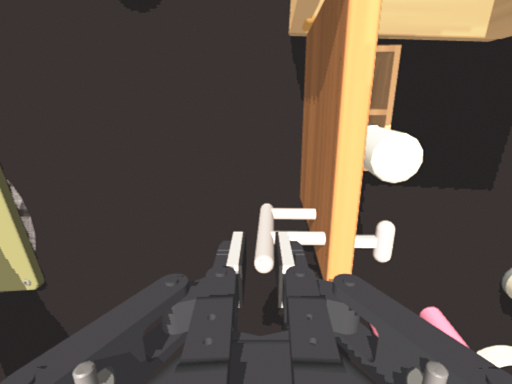

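View pics/scene18.png

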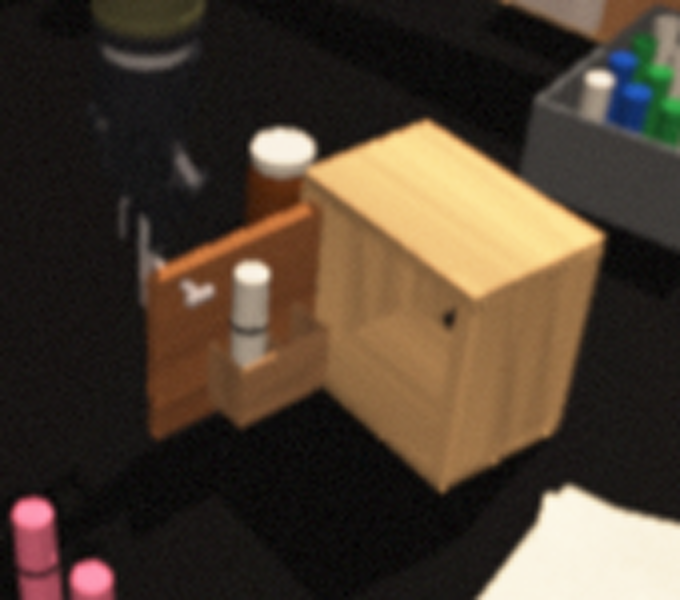

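The door is wide open (about 1.5 rad) and the marker stands in the rack (scene crop 250,315). I'll open the cage and lift away.

Emit:
servo_tool(deltas=[[0.001,0,0,0,0.24],[0.001,0,0.005,0,0.26],[0.001,0,0.015,0,0.26],[0.001,0,0.03,0,0.26],[0.001,0,0.05,0,0.26],[0.001,0,0.08,0,0.26],[-0.005,-0.01,0.1,0,0.3],[-0.02,-0.03,0.11,0,0.3],[-0.03,-0.05,0.11,0,0.3],[-0.03,-0.06,0.11,0,0.3]])

```text
time_s: 26.45
tool_pos: [0.3938, -0.0301, 0.3038]
tool_rot: [-1.199, 1.309, -1.266]
ft_force: [-0.1, 0.1, 0.1]
opening: 0.0258
```

```bash
python3 - <<'E'
from snap import *
s=st()
c=snap("scene","19"); t=snap("top","19")
from h import *
Q=pts(t); m=(Q[...,2]>.174)&(Q[...,2]<.187)&(Q[...,0]>.44)&(Q[...,0]<.5)&(Q[...,1]>-.03)&(Q[...,1]<.14)&(t["p"][...,0]>100)
q=Q[m]
if len(q)>20: print(cv2.minAreaRect((q[:,:2]*1000).astype(np.float32)))
E
```

```text
{'time_s': 26.45, 'q': [0.3554, 0.3612, -0.5515, 2.0848, 0.2573, 0.8065, -0.4518], 'tool_pos': [0.3938, -0.0301, 0.3038], 'tool_rot': [-1.1995, 1.3085, -1.2657], 'ft_force': [-0.0502, 0.1197, 0.0613], 'opening': 0.0258}
((472.1860046386719, 71.31568908691406), (36.13599395751953, 135.43177795410156), 7.633777141571045)
```

View pics/scene19.png

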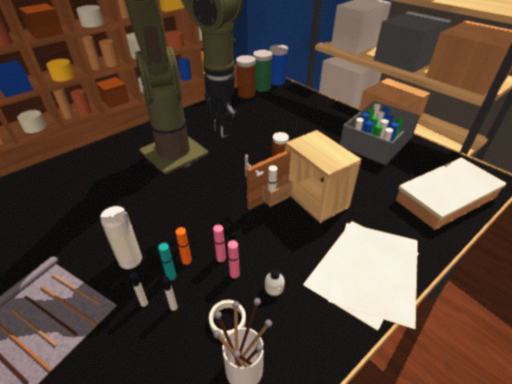

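View pics/top19.png

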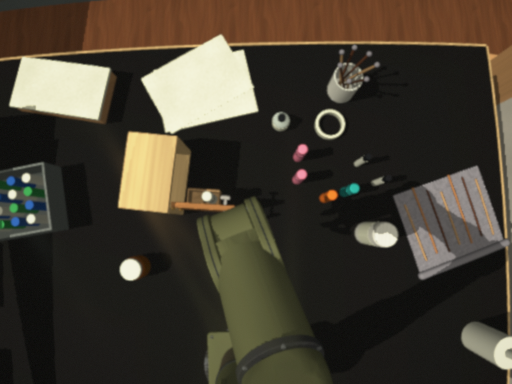

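Final views: the marker is upright in the rack, scene (272,177) and top (207,197). The door is open about square to the cupboard, the bystanders are where they were, and the gripper is clear. I'll let the arm settle and hand in.

Emit:
servo_tool(deltas=[[0,0,0,0,0.3],[0,0,0,0,0.3],[0,0,0,0,0.3]])

```text
time_s: 26.85
tool_pos: [0.3958, -0.0287, 0.3033]
tool_rot: [-1.198, 1.308, -1.264]
ft_force: [-0.9, -0.3, 0.3]
opening: 0.0256
```

```bash
python3 - <<'E'
from snap import *
from rig import job_done
st(); a=load("top0.npz");b=load("top19.npz")
P=pts(a);Q=pts(b)
for n,x,y,r,z0,z1 in [("can",.387,-.385,.05,.18,.2),("ink",.731,-.139,.04,.06,.08),("glue",.304,.3,.05,.08,.095),("tape",.72,-.289,.06,.015,.03),("thin0",.6,-.369,.025,.11,.13),("thin1",.538,-.42,.025,.11,.13)]:
    f=lambda S:np.median(S[(np.hypot(S[...,0]-x,S[...,1]-y)<r)&(S[...,2]>z0)&(S[...,2]<z1)],0)
    print(n,((f(Q)-f(P))*1000).round(1))
print(job_done())
E
```

```text
{'time_s': 26.85, 'q': [0.3525, 0.3643, -0.5513, 2.0817, 0.2573, 0.8055, -0.4535], 'tool_pos': [0.3958, -0.0287, 0.3033], 'tool_rot': [-1.1977, 1.3083, -1.2644], 'ft_force': [-0.8657, -0.2877, 0.3012], 'opening': 0.0256}
can [-0.   0.3  0.1]
ink [ 0.2 -0.  -1. ]
glue [-0.   0.1 -0.2]
tape [-0.2  0.1  0.1]
thin0 [ 0.4 -0.5 -0.1]
thin1 [0.1 1.  0.5]
the job is handed in; nothing more can be done
None
```

I stood the white marker in the rack slot nearer the door's free edge and pushed the door shut through the catch. After letting go to see it hold, I pulled it open again and left it wide open. The job was handed in at 26.85 s of the 72 s allowed.

- **Closing:** The push peaked at about 9 N, against the 7 N or so described. It then fell to nothing as the door was drawn home, and I stopped there. That is below the roughly 15 N that damages the buffer, but I had no direct reading of the buffer or roller.
- **Staying shut:** I lifted the gripper clear for just over 1 s. The handle stayed within about 0.1 mm.
- **Opening:** The catch let go at about 5 N.
- **Last checks:** The final pictures show the marker upright in the rack. The door is open at about 1.5 rad, judged from the arm's position. The bystanders are within about 1 mm of where they started, which is camera noise. The gripper is clear of everything.
- **Check that failed:** A final camera fit of the door's top edge mixed in other points, gave a meaningless shape, and was not used.

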